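# Make room on the loupe rail and hang up the second headband loupe

### The job

First slide the blue headband loupe along the bar, without lifting it off, until it is right up against the red end stop. Then pick up the orange headband loupe standing on the bench and lower it gently over the bar in the cleared space, so that it hangs square across the bar without touching the blue one. Leave the jar, the dish and the tin where they are.

Things in the scene. Friction and masses are not known exactly. Their poses are not given: they have to be found in the camera images.
- orange_knob (a point): Centre of the square orange knob, 22 x 22 mm and 36 mm tall, on the crown of the orange headband loupe (160 g): the place to grip or push. 118 mm above its feet, 24 mm above the crown's underside, 18 mm above the crown's top. x across the arch, y through it (the bar's way), z up. Starts standing upright on the bench on its pads; topples if knocked.
- orange_crown (a point): Underside of the orange loupe's crown, which rests on the bar; 94 mm above its feet, axes as the knob. Stiff black arch in its x-z plane, open below: 134 mm wide over the temple pads, 106 mm clear between them; band 30 mm (pads 40 mm) deep in y, 6 mm thick. Low down the orange magnifier barrel reaches x = +99 mm, a black pack x = -79 mm.
- blue_knob (a point): Centre of the square blue knob, 22 x 22 mm and 36 mm tall, on the crown of the blue headband loupe (160 g): the place to grip or push. 118 mm above its feet, 24 mm above the crown's underside, 18 mm above the crown's top. x across the arch, y through it (the bar's way), z up. Starts hanging on the bar near its middle, this point 31 mm above the bar's axis; slides along at about 1 N, pushed low on the knob.
- blue_crown (a point): Underside of the blue loupe's crown, which rests on the bar; 94 mm above its feet, axes as the knob. Stiff black arch in its x-z plane, open below: 134 mm wide over the temple pads, 106 mm clear between them; band 30 mm (pads 40 mm) deep in y, 6 mm thick. Low down the blue magnifier barrel reaches x = +99 mm, a black pack x = -79 mm.
- bar_mid (a point): Middle of the fixed round steel bar, on its axis, 125 mm above the bench; 14 mm thick, 310 mm long along this y axis (z up, x across the bar). Its 16 mm posts at y = -155 and +155 mm reach 133 mm above the bench and stand on feet 70 x 45 x 10 mm. A loupe hanging on it has its feet 38 mm above the bench.
- red_stop: Red round end stop on the bar, disc 36 mm across and 10 mm thick along the bar, fixed 140 mm from the bar's middle; it may be at either end. The origin is its centre, on the bar's axis; y along the bar. A loupe right up against it has its knob centre 20 mm from this point along the bar.
- black_stop: Black end stop, same shape, at the other end of the bar. The origin is its centre.
- jar: Bystander: clear glass jar with a steel cap, 68 mm across, 84 mm tall; origin at the centre of its underside.
- dish: Bystander: clear shallow dish with small wheels in it, 56 mm across, 14 mm tall; origin at the centre of its underside.
- tin: Bystander: flat red tin with a yellow label panel, 60 x 90 x 22 mm; origin at the centre of its underside.
Things that resemble listed ones, but are neither listed nor needed, are in the scene too. Leave any purple look-alike of the part that bears blue_knob alone. Leave any purple look-alike of the part that bears orange_knob alone.

How it is judged:
By the outcome, as a careful person would: the job done as asked, in the order asked, and still so for the second after the job is handed in, with the robot touching nothing.
It also fails if it takes over 58 s, if anything falls off the work surface, if the arm or the gripper's body presses on something with over 40 N, if the wrist force passes 120 N, or if a joint passes its speed limit or range.

### The arm

A 6-joint arm with a two-finger parallel gripper is mounted at the origin on the work surface. World frame = base frame: x ahead of the robot, y to its left, z up, the work surface at z = 0. Lengths are in m, angles in rad, forces in N, time in s.
With the tool pointing down it reaches from about 0.375 to 0.9 m from the base axis. Payload 3.1 kg.
Tool frame: the origin (TCP) lies between the finger pads; the fingertips stand 19 mm ahead of it and the grasp point (between the pads) is the TCP (r.tcp_to_tips is the distance from the TCP to the fingertips, in m); z points along the fingers, y is the direction in which the jaws open and shut (so a half turn about z gives the same grasp; the last joint's range is limited). The gripper opens to 87 mm and grips with 3 to 60 N. Pads are 19 mm wide; open, the fingers measure 117 mm over their backs; the gripper's body (75 mm by 190 mm) begins 51 mm behind the grasp point.
Start: joints at [-1.48, 0.527, 1.433, -0, 1.181, -0.178], TCP at [0.166, -0.603, 0.218] pointing down, gripper open.
Joint ranges: [-3.08, 3.08], [-0.75, 2.2], [0.22, 2.44], [-1.43, 4.57], [0, 2.65], [-2.85, 2.85]. Speed limits (rad/s): [2.79, 2.79, 3.14, 3.14, 3.14, 3.14].

### API

Orientations are given as a unit quaternion [w, x, y, z].
In Python, from bench import r gives the robot as it stands.
- The arm moves only by the tool play_rows, never from a script. Its arguments are lists of equal length, an entry for each row: "travel": the shift along the tool's x, y, z in cm, a list of three; "rotation": the turn, a rotation vector about the tool's x, y, z in degrees, a list of three; "jaw": the finger opening in cm, from 0 to 8.7. A call has 1 to 8 rows; each row shifts and turns the commanded pose from where the row before left it, along the tool's axes as they then stand; what a row does not reach is not made up. A row lasts 1/10 s, in which the tool goes at most 50 mm and 8.59 degrees, less where a joint would pass 70% of its speed; a pose out of reach is approached as far as the arm can. A call is refused whole if a number of a shift passes 5 or a number of a turn 8.59, either way. A call with a gripper value outside its range is refused whole. The fingers move at their own pace and stop on an object; the grip force is fixed at half the most. Time passes only in rows, so rows that do not move let the fingers close. It gives the time, the measured TCP pose, the force and the opening at its end, in the units of the state.
- r.get_state(): the state, without advancing time (a new reading comes with each control period).
- r.camera(name): name is "scene" or "side" or "wrist"; returns a dict with "img" (400x640x3 uint8, red, green, blue), "fovy" (degrees; the focal length in pixels is half the picture's height over the tangent of half this angle, whatever the lens; pixels are square), "cx", "cy" (the principal point, pixels), "T" (4x4, takes a point from camera to world coordinates). Camera axes: x right, y up, looking along -z (the intrinsics and any distortion apply to the point x, -y, -z); pixel columns grow to the right and rows downward; lengths in m; the calibration is good to about 2 mm. A picture is of the moment at which its call begins. There is no depth.
- r.job_done(): hands the job in, once; it reports no verdict.
Trained networks look in a picture, given as the dict that the camera call returned (one of the last four; its "shot" number tells which), for a name from the list of things; names that differ only in an ending like _2 or _b are one class to them, and where a whole thing is asked for, a point or a joint stands for the part that bears it (a point fixed in the world has none). Each returns a list of dicts, best first, with "score" (0 to 1); they miss things now and then, are a little off and sometimes report something else, mostly with a low value. They report only what shows in the picture. A call takes as long as a camera call. They do not tell look-alikes from the thing itself.
- r.regions_of(picture, label): "region" (400x640 bool, what is visible of it) and "bbox" ([left, top, right, bottom] in pixels, round what is visible of it).
The state is a dict: "t": time; "joint_positions": joint angles; "dq": joint speeds; "joint_efforts": joint torques, N m; "position": TCP position; "tcp_rot": TCP orientation; "force": force on the tool from outside, world axes, zero at the start; "torque": the same for the moment, N m; "gripper_width": finger opening in m.
Only numpy, scipy, OpenCV 4.12 (cv2) and the standard library are available. Lean on these libraries where they do the work, as an engineer would, in place of code of your own. Each camera call takes 0.05 s, during which the arm holds its last target.

## Working session

There is one attempt and no reset: what is moved stays moved. The work goes in short steps, Python scripts to look and compute and a tool call to move; the robot and the scene stay as the last step left them, time stands still between calls to the robot, and variables do not carry over. Pictures are saved under pics/ and viewed, and the job is handed in when it is done.

Besides the shell and the picture viewer there is one more tool, called after "Call:" as name(argument=value, ...) on one line, values as JSON. play_rows: Moves the arm, as the interface text tells. Its arguments: {"type":"object","properties":{"travel":{"type":"array","items":{"type":"array","items":{"type":"number"}}},"rotation":{"type":"array","items":{"type":"array","items":{"type":"number"}}},"jaw":{"type":"array","items":{"type":"number"}}},"required":["travel","rotation","jaw"]}

```bash
mkdir -p pics; ls; cat > h.py <<'E'
import numpy as np, cv2
from bench import r
def save(c,n): cv2.imwrite('pics/'+n,c['img'][:,:,::-1])
E
python3 - <<'E'
from h import *
import pickle
d={}
for n in ['scene','side','wrist']:
    c=r.camera(n); save(c,n+'0.png'); d[n]=c
    print(n,c['fovy'],c['cx'],c['cy'],c['T'].round(3).tolist(),[k for k in c])
pickle.dump(d,open('d0.pkl','wb'))
print(r.get_state())
E
```

```text
pics
scene 54.20783860241142 315.7765024521883 198.8399017620903 [[0.105, -0.765, 0.636, 1.271], [0.995, 0.081, -0.067, -0.08], [-0.0, 0.639, 0.769, 1.03], [0.0, 0.0, 0.0, 1.0]] ['img', 'fovy', 'cx', 'cy', 'T', 'shot']
side 51.97863543154666 316.00862456241094 200.4480169840013 [[-0.811, 0.355, -0.465, 0.087], [-0.585, -0.497, 0.641, 0.627], [-0.003, 0.792, 0.611, 0.699], [0.0, 0.0, 0.0, 1.0]] ['img', 'fovy', 'cx', 'cy', 'T', 'shot']
wrist 69.94344715464213 319.36471231554845 200.86105901647244 [[0.266, 0.931, 0.251, 0.234], [-0.964, 0.256, 0.069, -0.583], [-0.0, -0.261, 0.965, 0.384], [0.0, 0.0, 0.0, 1.0]] ['img', 'fovy', 'cx', 'cy', 'T', 'shot']
{'t': 0.15, 'joint_positions': array([-1.48052258e+00,  5.28249863e-01,  1.43361949e+00, -6.44866123e-05,
        1.18137969e+00, -1.78501857e-01]), 'dq': array([ 0.00107456, -0.00253105, -0.00378757,  0.00185108,  0.00056148,
        0.00019297]), 'joint_efforts': array([ 6.61487411e-04, -4.40432096e+01, -1.76842099e+01,  6.33360073e-02,
        5.52817318e-02, -9.30417445e-05]), 'position': array([ 0.16592614, -0.60197793,  0.21679446]), 'tcp_rot': array([-8.28706564e-04,  9.90981558e-01,  1.33995767e-01,  6.73317824e-06]), 'force': array([0.04114634, 0.10516787, 0.77655057]), 'torque': array([-0.03196988,  0.04013647,  0.02477769]), 'gripper_width': 0.08649962471972182}
```

View pics/scene0.png

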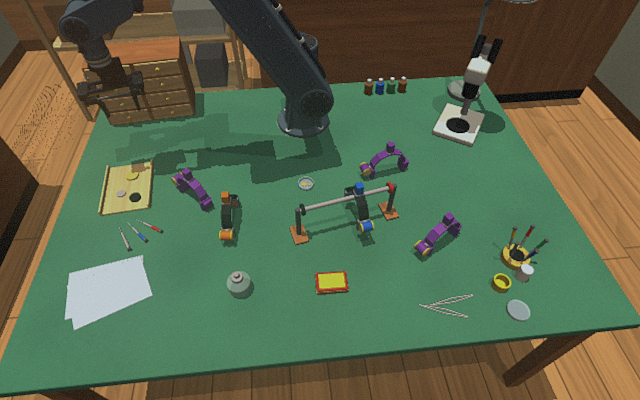

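View pics/side0.png

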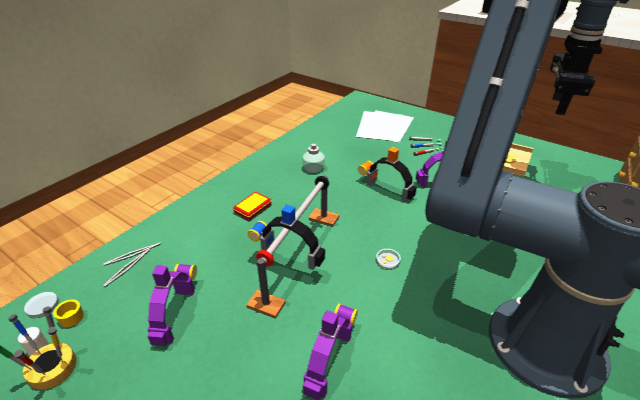

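```bash
python3 - <<'E'
from h import *
import pickle
d=pickle.load(open('d0.pkl','rb'))
for n in ['scene','side']:
  for l in ['orange_knob','blue_knob','orange_crown','red_stop','black_stop','jar','dish','tin']:
    try:
      for q in r.regions_of(d[n],l): print(n,l,round(q['score'],2),q['bbox'])
    except Exception as e: print(n,l,e)
E
```

```text
scene orange_knob 0.84 [169.8, 168.7, 209.6, 209.9]
scene orange_knob 0.73 [217.8, 189.8, 239.1, 239.1]
scene blue_knob 0.88 [415.9, 210.6, 459.3, 256.5]
scene blue_knob 0.82 [344.4, 182.5, 374.8, 233.3]
scene blue_knob 0.75 [358.3, 143.0, 410.4, 176.3]
scene orange_crown 0.76 [171.2, 165.5, 213.0, 208.3]
scene black_stop 0.55 [301.0, 203.8, 305.8, 215.4]
scene jar 0.64 [222.7, 274.3, 251.9, 297.6]
scene dish 0.45 [296.5, 175.9, 313.2, 192.7]
scene tin 0.85 [312.3, 271.3, 350.2, 293.2]
scene tin 0.38 [348.6, 186.1, 373.7, 231.8]
side orange_knob 0.7 [357.3, 145.9, 416.4, 204.4]
side orange_knob 0.67 [418.4, 152.2, 443.0, 184.7]
side orange_knob 0.66 [315.4, 178.2, 328.8, 192.3]
side blue_knob 0.8 [146.5, 262.6, 197.8, 343.8]
side blue_knob 0.71 [302.3, 304.1, 359.4, 399.1]
side blue_knob 0.58 [247.4, 203.4, 325.0, 268.1]
side orange_crown 0.81 [416.7, 152.7, 442.4, 190.3]
side orange_crown 0.71 [358.2, 150.0, 415.4, 201.5]
side red_stop 0.56 [258.0, 251.7, 275.0, 269.2]
side black_stop 0.6 [313.4, 178.3, 331.0, 194.2]
side jar 0.59 [301.9, 142.9, 323.6, 171.5]
side dish 0.74 [376.4, 252.5, 399.6, 272.8]
side tin 0.67 [228.3, 189.5, 274.1, 219.5]
```

```bash
python3 - <<'E'
from h import *
import pickle
d=pickle.load(open('d0.pkl','rb'))
a=d['scene']['img'][165:250,205:415]; b=d['side']['img'][130:320,230:430]
a=cv2.resize(a,None,fx=3.8,fy=3.8,interpolation=cv2.INTER_CUBIC);b=cv2.resize(b,None,fx=3.1,fy=3.1,interpolation=cv2.INTER_CUBIC)
cv2.imwrite('pics/c1.png',a[:,:,::-1]);cv2.imwrite('pics/c2.png',b[:,:,::-1])
E
```

```text
(no output)
```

View pics/c1.png

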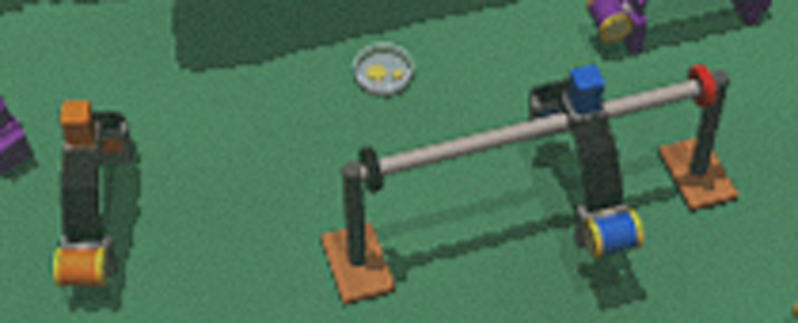

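View pics/c2.png

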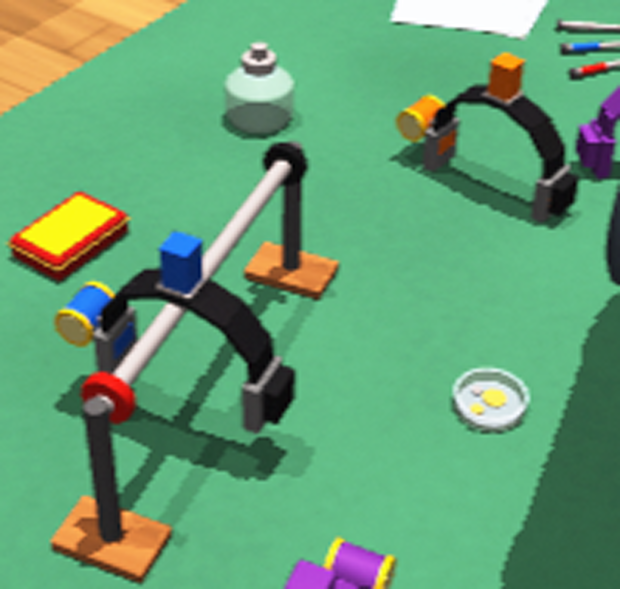

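```bash
cat >> h.py <<'E'
def ray(c,uv):
    f=200/np.tan(np.radians(c['fovy']/2)); u,v=uv
    d=c['T'][:3,:3]@np.array([(u-c['cx'])/f,-(v-c['cy'])/f,-1]); return c['T'][:3,3],d/np.linalg.norm(d)
def tri(obs):
    A=np.zeros((3,3));b=np.zeros(3)
    for c,uv in obs:
        o,d=ray(c,uv);P=np.eye(3)-np.outer(d,d);A+=P;b+=P@o
    p=np.linalg.solve(A,b); return p,[np.linalg.norm((np.eye(3)-np.outer(ray(c,uv)[1],ray(c,uv)[1]))@(p-ray(c,uv)[0])) for c,uv in obs]
def proj(c,p):
    f=200/np.tan(np.radians(c['fovy']/2)); q=c['T'][:3,:3].T@(np.array(p)-c['T'][:3,3]); return np.array([c['cx']-f*q[0]/q[2],c['cy']+f*q[1]/q[2]])
def atz(c,uv,z):
    o,d=ray(c,uv); return o+d*(z-o[2])/d[2]
E
python3 - <<'E'
from h import *
import pickle
d=pickle.load(open('d0.pkl','rb'))
P=dict(black=((371,169),(286,162)),red=((703,88),(107,396)),blue=((587,90),(182,263)),orange=((77,122),(506,77)),obar=((81,266),(421,118)),opack=((115,130),(563,190)),bbar=((613,232),(84,313)))
R={}
for k,(a,b) in P.items():
    a=np.array(a)/3.8+[205,165];b=np.array(b)/3.1+[230,130]
    p,e=tri([(d['scene'],a),(d['side'],b)]);R[k]=p;print(k,p.round(4),np.round(e,4))
z={'blue':.156,'black':.125,'red':.125,'orange':.118}
for k in z:
    for n,i,s,o in (('scene',0,3.8,(205,165)),('side',1,3.1,(230,130))):
        print(k,n,atz(d[n],np.array(P[k][i])/s+o,z[k]).round(4))
v=R['red']-R['black'];print(np.linalg.norm(v),np.degrees(np.arctan2(v[1],v[0])),(R['red']+R['black'])/2)
v=R['obar']-R['opack'];print(np.linalg.norm(v[:2]),np.degrees(np.arctan2(v[1],v[0])))
# colour masks
for n in ['scene','side']:
  hsv=cv2.cvtColor(d[n]['img'],cv2.COLOR_RGB2HSV)
  for nm,lo,hi in (('blue',(100,120,40),(125,255,255)),('orange',(5,150,110),(18,255,255))):
    m=cv2.inRange(hsv,lo,hi);nn,_,st,ce=cv2.connectedComponentsWithStats(m)
    for i in range(1,nn):
      if st[i,4]>40 : print(n,nm,st[i],ce[i].round(1))
E
```

```text
black [ 0.5564 -0.045   0.1225] [0.0007 0.0007]
red [0.5011 0.23   0.1227] [0.0014 0.0014]
blue [0.5201 0.1287 0.1538] [0.001 0.001]
orange [ 0.4797 -0.2745  0.1151] [0.0013 0.0013]
obar [ 0.5643 -0.2821  0.0357] [0.0007 0.0007]
opack [ 0.4103 -0.2632  0.0253] [0.0031 0.0031]
bbar [0.6038 0.1425 0.0759] [0.0003 0.0003]
blue scene [0.5228 0.1289 0.156 ]
blue side [0.518  0.1297 0.156 ]
black scene [ 0.559  -0.0446  0.125 ]
black side [ 0.5542 -0.0429  0.125 ]
red scene [0.504  0.2303 0.125 ]
red side [0.4989 0.2303 0.125 ]
orange scene [ 0.481  -0.2748  0.118 ]
orange side [ 0.4779 -0.2681  0.118 ]
0.2804740540585242 101.37568546932147 [0.52874696 0.09251943 0.12258225]
0.15510506743847102 -7.010524074239649
scene blue [375  81   9  14  86] [379.3  87.8]
scene blue [355 182   9  13  88] [359.  187.8]
scene blue [362 221  10  11  81] [366.9 225.6]
scene orange [ 106   37   73   27 1296] [145.   50.1]
scene orange [221 192   8   6  44] [224.5 194.5]
scene orange [290 227  18  17  78] [297.6 236.3]
scene orange [221 231  10   8  73] [225.1 234.5]
side blue [281 205  14  20 221] [287.9 214.1]
side blue [252 222  14  13 100] [258.9 227.3]
side blue [ 13 321  14  14  93] [ 20.1 327.4]
side orange [    0    82   344   226 17350] [140.5 188.7]
side orange [512 145  20   7  47] [521.3 147.8]
side orange [388 149  11  13 102] [392.5 155.4]
side orange [628 158   5  26  70] [629.5 170.4]
side orange [504 167  21   9  67] [515.4 170.9]
side orange [309 208  30  16 249] [323.9 216.3]
side orange [247 290  38  26 480] [266.  303.4]
```

```bash
cat >> h.py <<'E'
from scipy.spatial.transform import Rotation as Ro
YAW=11.4; U=np.array([-np.sin(np.radians(YAW)),np.cos(np.radians(YAW))]); MID=np.array([.5287,.0925])
def sb(p): q=np.array(p[:2])-MID; return round(q@U,4),round(q@np.array([U[1],-U[0]]),4)
def pose():
    s=r.get_state(); q=s['tcp_rot']; R=Ro.from_quat([q[1],q[2],q[3],q[0]]); return s,s['position'],R
def target(yaw,p=None):
    "tool x at yaw, z down"
    y=np.radians(yaw); M=np.array([[np.cos(y),np.sin(y),0],[np.sin(y),-np.cos(y),0],[0,0,-1]])
    return Ro.from_matrix(M)
def delta(yaw,p):
    s,pos,R=pose(); T=target(yaw); 
    print('t',s['t'],'pos',pos.round(4),'sb',sb(pos),'yaw',np.degrees(np.arctan2(*R.as_matrix()[[1,0],0])).round(2),'tilt',R.as_matrix()[:,2].round(3),'F',s['force'].round(2),'w',round(s['gripper_width'],4))
    print('rotvec deg tool',np.degrees((R.inv()*T).as_rotvec()).round(2))
    d=np.array(p)-pos; print('travel cm, present tool',(R.inv().apply(d)*100).round(2),' after turn',(T.inv().apply(d)*100).round(2))
def onbar(s,z,x=0): q=MID+s*U+x*np.array([U[1],-U[0]]); return [q[0],q[1],z]
E
python3 - <<'E'
from h import *
print(onbar(-.004,.3)); delta(YAW,onbar(-.004,.30))
E
```

```text
[np.float64(0.5294906293615165), np.float64(0.08857891530151311), 0.3]
t 0.95 pos [ 0.166  -0.6025  0.2175] sb (np.float64(-0.6096), np.float64(-0.4929)) yaw 15.4 tilt [-0.  0. -1.] F [0.8  0.23 0.36] w 0.0873
rotvec deg tool [-0. -0.  4.]
travel cm, present tool [ 53.4  -56.97  -8.25]  after turn [ 49.29 -60.56  -8.25]
```

Call:
play_rows(travel=[[0, 0, -4], [0, 0, -4.2], [2.5, -3.0, 0], [2.5, -3.0, 0], [2.5, -3.0, 0], [2.5, -3.0, 0], [2.5, -3.0, 0], [2.5, -3.0, 0]], rotation=[[0, 0, 2], [0, 0, 2], [0, 0, 0], [0, 0, 0], [0, 0, 0], [0, 0, 0], [0, 0, 0], [0, 0, 0]], jaw=[8.7, 8.7, 8.7, 8.7, 8.7, 8.7, 8.7, 8.7])

```text
t: 1.75
position: [0.278, -0.395, 0.2997]
tcp_rot: [0.0, 0.995, 0.099, 0.0]
force: [0.6, 1.0, 0.1]
gripper_width: 0.0871
```

Call:
play_rows(travel=[[2.5, -3.0, 0], [2.5, -3.0, 0], [2.5, -3.0, 0], [2.5, -3.0, 0], [2.5, -3.0, 0], [2.5, -3.0, 0], [2.5, -3.0, 0]], rotation=[[0, 0, 0], [0, 0, 0], [0, 0, 0], [0, 0, 0], [0, 0, 0], [0, 0, 0], [0, 0, 0]], jaw=[6, 4, 2, 0, 0, 0, 0])

```text
t: 2.45
position: [0.4081, -0.1545, 0.2999]
tcp_rot: [0.0, 0.995, 0.099, 0.0]
force: [0.4, -0.6, 0.2]
gripper_width: 0.0388
```

```bash
python3 - <<'E'
from h import *
c=r.camera('wrist');save(c,'w1.png')
delta(YAW,onbar(-.004,.30))
E
```

```text
t 2.5 pos [ 0.4097 -0.1494  0.2998] sb (np.float64(-0.2136), np.float64(-0.1645)) yaw 11.59 tilt [ 0.003  0.005 -1.   ] F [0.16 2.18 0.06] w 0.0354
rotvec deg tool [-0.23 -0.21  0.19]
travel cm, present tool [ 16.52 -20.91   0.13]  after turn [ 1.645e+01 -2.096e+01 -2.000e-02]
```

View pics/w1.png

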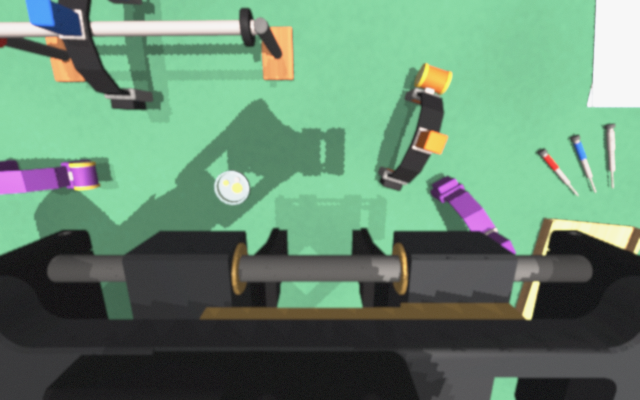

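Call:
play_rows(travel=[[2.3, -2.9, 0], [2.3, -2.9, 0], [2.3, -2.9, 0], [2.3, -2.9, 0], [2.3, -2.9, 0], [2.3, -2.9, 0], [2.3, -2.9, 0], [0, 0, 0]], rotation=[[0, 0, 0], [0, 0, 0], [0, 0, 0], [0, 0, 0], [0, 0, 0], [0, 0, 0], [0, 0, 0], [0, 0, 0]], jaw=[0, 0, 0, 0, 0, 0, 0, 0])

```text
t: 3.3
position: [0.5269, 0.0781, 0.2996]
tcp_rot: [-0.001, 0.995, 0.102, 0.001]
force: [-0.7, 0.6, 0.3]
gripper_width: 0.0006
```

```bash
python3 - <<'E'
from h import *
c=r.camera('wrist');save(c,'w2.png')
delta(YAW,onbar(-.004,.25))
for n,p in (('red',onbar(.14,.125)),('black',onbar(-.14,.125)),('blueknobtop',[.5201,.1287,.174]),('mid',onbar(0,.125))): print(n,proj(c,p).round(1))
E
```

```text
t 3.35 pos [0.5257 0.0763 0.2994] sb (np.float64(-0.0153), np.float64(-0.0062)) yaw 11.61 tilt [ 0. -0. -1.] F [-1.03  0.09  0.31] w 0.0008
rotvec deg tool [ 0.01 -0.    0.21]
travel cm, present tool [ 0.62 -1.13  4.94]  after turn [ 0.62 -1.13  4.94]
red [192.8 179.4]
black [423.6 180.5]
blueknobtop [271.1 189.8]
mid [308.3 179.9]
```

View pics/w2.png

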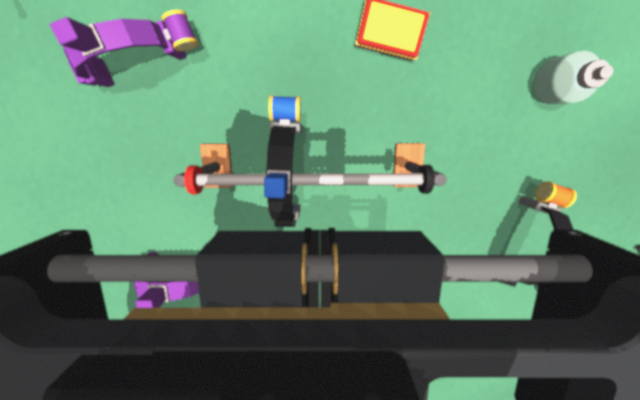

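Call:
play_rows(travel=[[0.6, -1.1, 2.0], [0, 0, 3.0], [0, 0, 3.0], [0, 0, 3.0], [0, 0, 2.0], [0, 0, 0]], rotation=[[0, 0, 0.2], [0, 0, 0], [0, 0, 0], [0, 0, 0], [0, 0, 0], [0, 0, 0]], jaw=[0, 0, 0, 0, 0, 0])

```text
t: 3.95
position: [0.5261, 0.0856, 0.167]
tcp_rot: [-0.0, 0.995, 0.097, -0.004]
force: [-0.8, -0.1, 0.7]
gripper_width: 0.0003
```

```bash
python3 - <<'E'
from h import *
c=r.camera('side');save(c,'s2.png')
x=cv2.resize(c['img'][120:320,200:400],None,fx=3,fy=3,interpolation=cv2.INTER_CUBIC);cv2.imwrite('pics/s2c.png',x[:,:,::-1])
delta(YAW,onbar(-.004,.161))
E
```

```text
t 4.0 pos [0.5277 0.0857 0.1687] sb (np.float64(-0.0065), np.float64(-0.0024)) yaw 11.13 tilt [-0.004 -0.    -1.   ] F [ 0.   0.  -0.7] w 0.0005
rotvec deg tool [-0.03  0.2  -0.27]
travel cm, present tool [ 0.24 -0.25  0.77]  after turn [ 0.24 -0.25  0.77]
```

View pics/s2c.png

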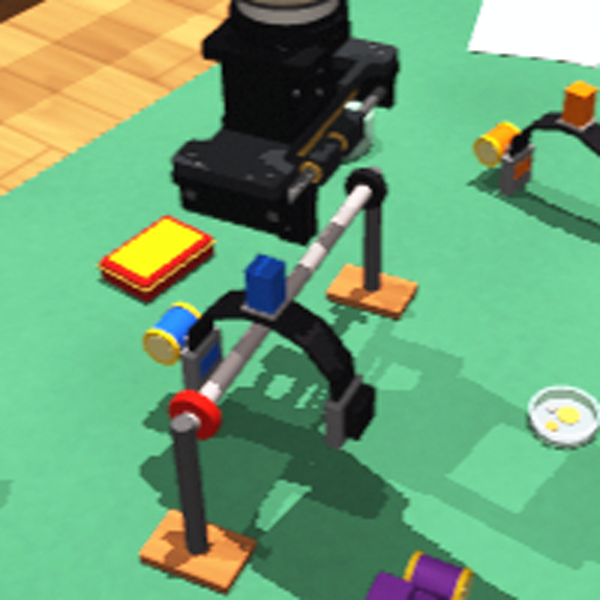

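Call:
play_rows(travel=[[0.2, 0, 0.4], [0, 0, 0.3], [0, 0, 0], [0, -0.4, 0], [0, -0.4, 0], [0, 0, 0]], rotation=[[0, 0, 0], [0, 0, 0], [0, 0, 0], [0, 0, 0], [0, 0, 0], [0, 0, 0]], jaw=[0, 0, 0, 0, 0, 0])

```text
t: 4.6
position: [0.5291, 0.0957, 0.1628]
tcp_rot: [-0.0, 0.995, 0.098, 0.0]
force: [0.8, -0.0, 0.2]
gripper_width: 0.0005
```

```bash
python3 - <<'E'
from h import *
c=r.camera('wrist');x=cv2.resize(c['img'][60:260,200:440],None,fx=3.3,fy=3,interpolation=cv2.INTER_CUBIC);cv2.imwrite('pics/w3.png',x[:,:,::-1])
delta(YAW,onbar(.09,.161))
for i in range(3):
  r.camera('wrist'); s=r.get_state(); print(s['position'].round(4),s['force'].round(2))
E
```

```text
t 4.65 pos [0.5292 0.0955 0.1628] sb (np.float64(0.0029), np.float64(0.0011)) yaw 11.25 tilt [ 0. -0. -1.] F [ 0.53 -0.31  0.22] w 0.0002
rotvec deg tool [ 0.   -0.01 -0.15]
travel cm, present tool [-0.13 -8.71  0.17]  after turn [-0.11 -8.71  0.18]
[0.5293 0.0953 0.1627] [-0.18  0.7   0.31]
[0.5293 0.0952 0.1627] [ 0.84  0.05 -0.41]
[0.5293 0.0951 0.1626] [ 0.43 -0.53 -0.51]
```

View pics/w3.png

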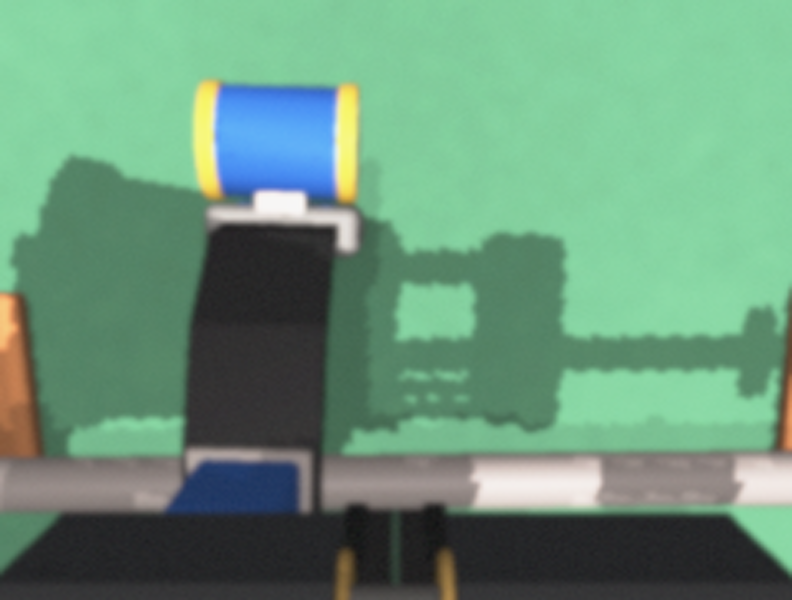

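Call:
play_rows(travel=[[-0.1, -0.5, 0.1], [0, -0.5, 0], [0, -0.4, 0], [0, -0.4, 0], [0, -0.5, 0], [0, -0.6, 0], [0, -0.6, 0], [0, -0.6, 0]], rotation=[[0, 0, 0], [0, 0, 0], [0, 0, 0], [0, 0, 0], [0, 0, 0], [0, 0, 0], [0, 0, 0], [0, 0, 0]], jaw=[0, 0, 0, 0, 0, 0, 0, 0])

```text
t: 5.6
position: [0.5216, 0.1355, 0.1629]
tcp_rot: [0.0, 0.995, 0.098, 0.002]
force: [0.3, -1.2, 6.5]
gripper_width: 0.0008
```

```bash
cat > look.py <<'E'
from h import *
import sys
n=sys.argv[1]
c=r.camera('wrist');save(c,'w'+n+'.png');s=r.camera('side')
x=cv2.resize(s['img'][120:320,200:400],None,fx=3,fy=3,interpolation=cv2.INTER_CUBIC)
y=c['img'] ; cv2.imwrite('pics/x'+n+'.png',x[:,:,::-1])
delta(YAW,onbar(.09,.161))
E
python3 look.py 4
```

```text
t 5.7 pos [0.5212 0.1362 0.1627] sb (np.float64(0.0443), np.float64(0.0012)) yaw 11.23 tilt [ 0.003  0.001 -1.   ] F [ 0.85 -1.4   6.61] w 0.0006
rotvec deg tool [-0.02 -0.16 -0.17]
travel cm, present tool [-0.14 -4.57  0.17]  after turn [-0.12 -4.57  0.17]
```

View pics/x4.png

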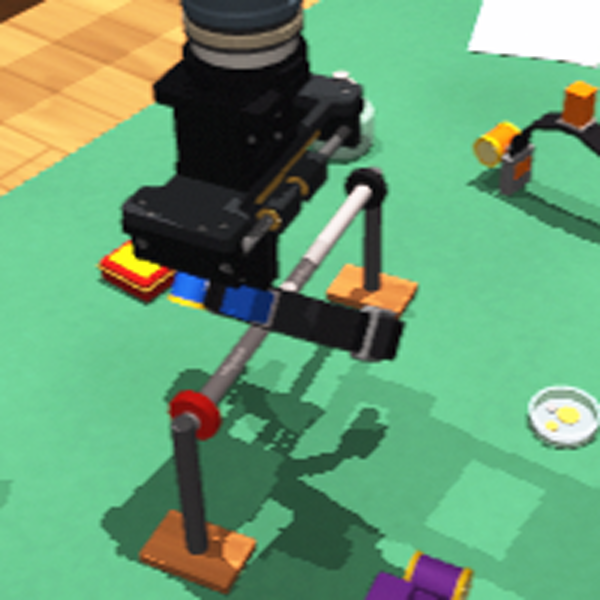

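View pics/w4.png

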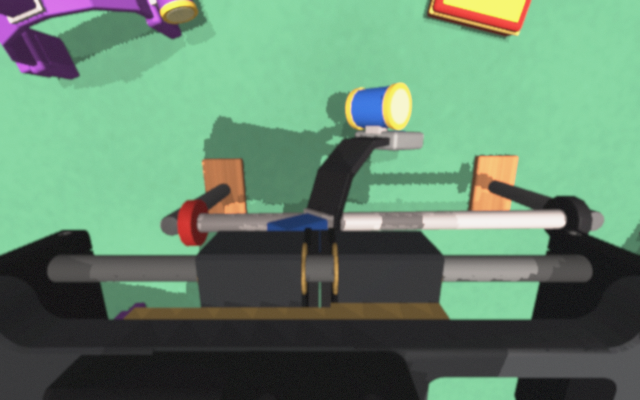

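Call:
play_rows(travel=[[0, 0.3, -0.1], [0, 0.3, -0.2], [0, 0.3, -0.3], [0, 0.3, -0.3], [0, 0.3, -0.3], [0, 0.3, -0.3], [0, 0.3, -0.3], [0, 0.3, -0.3]], rotation=[[0, 0, 0], [0, 0, 0], [0, 0, 0], [0, 0, 0], [0, 0, 0], [0, 0, 0], [0, 0, 0], [0, 0, 0]], jaw=[0, 0, 0, 0, 0, 0, 0, 0])

```text
t: 6.5
position: [0.5251, 0.1113, 0.1828]
tcp_rot: [-0.0, 0.995, 0.098, -0.0]
force: [-0.2, -0.0, 0.2]
gripper_width: 0.0005
```

```bash
python3 look.py 5
```

```text
t 6.6 pos [0.5255 0.1112 0.1831] sb (np.float64(0.0189), np.float64(0.0006)) yaw 11.17 tilt [ 0.001 -0.    -1.   ] F [-0.4   0.03 -0.31] w 0.0006
rotvec deg tool [ 0.01 -0.06 -0.23]
travel cm, present tool [-0.09 -7.11  2.21]  after turn [-0.06 -7.11  2.21]
```

View pics/x5.png

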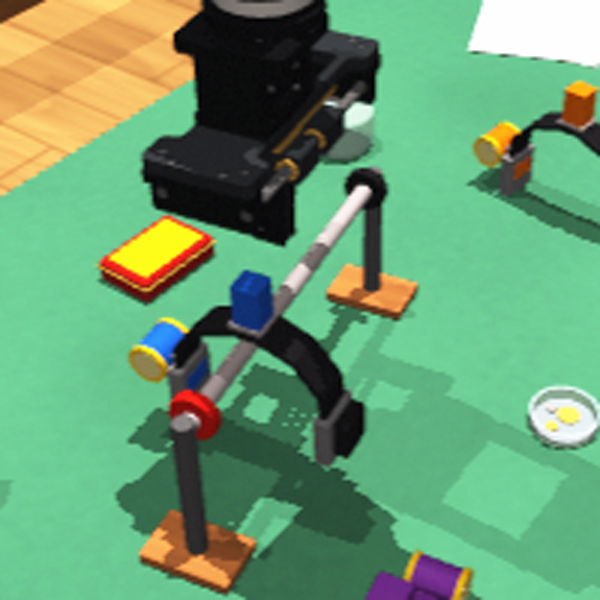

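View pics/w5.png

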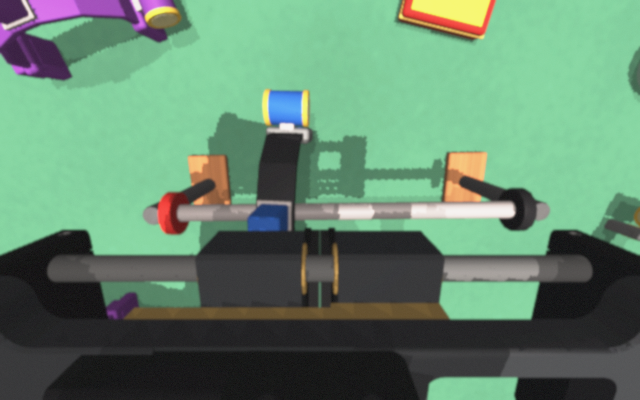

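```bash
python3 - <<'E'
from h import *
c=r.camera('side');w=r.camera('wrist');s=r.camera('scene')
hsv=cv2.cvtColor(c['img'],cv2.COLOR_RGB2HSV);m=cv2.inRange(hsv,(100,120,40),(125,255,255));nn,_,st,ce=cv2.connectedComponentsWithStats(m)
for i in range(1,nn):
  if st[i,4]>80: p=atz(c,st[i,:2]+st[i,2:4]/2,.156);print(st[i],p.round(4),sb(p))
hsv=cv2.cvtColor(w['img'],cv2.COLOR_RGB2HSV);m=cv2.inRange(hsv,(100,120,40),(125,255,255));nn,_,st,ce=cv2.connectedComponentsWithStats(m)
for i in range(1,nn):
  if st[i,4]>80: p=atz(w,st[i,:2]+st[i,2:4]/2,.156);print('w',st[i],p.round(4),sb(p))
for n in (.14,-.14): print(proj(w,onbar(n,.125)))
delta(YAW,onbar(.055,.21))
E
```

```text
[277 210  14  20 230] [0.5154 0.1481 0.156 ] (np.float64(0.0572), np.float64(-0.002))
[246 228  16  14 104] [0.5344 0.2173 0.156 ] (np.float64(0.1212), np.float64(0.0302))
[ 13 321  14  14  93] [0.6839 0.586  0.156 ] (np.float64(0.4531), np.float64(0.2496))
w [ 266   90   33   36 1059] [0.5991 0.1506 0.156 ] (np.float64(0.0431), np.float64(0.0805))
w [251 206  37  26 875] [0.5228 0.1476 0.156 ] (np.float64(0.0552), np.float64(0.0051))
[172.95954333 213.17298389]
[513.05303486 211.71086867]
t 6.75 pos [0.5249 0.1115 0.1825] sb (np.float64(0.0194), np.float64(0.0)) yaw 11.2 tilt [-0.  0. -1.] F [ 0.28 -0.55 -0.68] w 0.0004
rotvec deg tool [-0.01  0.01 -0.2 ]
travel cm, present tool [-0.02 -3.56 -2.74]  after turn [-0.   -3.56 -2.75]
```

Call:
play_rows(travel=[[0, 0, -2.0], [0, 0, -1.5], [0, -1.2, 0], [0, -1.2, 0], [0, -1.2, 0], [0, 0, 0], [0, 0, 0], [0, 0, 0]], rotation=[[0, 0, 0], [0, 0, 0], [0, 0, -0.2], [0, 0, 0], [0, 0, 0], [0, 0, 0], [0, 0, 0], [0, 0, 0]], jaw=[0, 2, 4, 6, 6, 6, 6, 6])

```text
t: 7.55
position: [0.5178, 0.1468, 0.2171]
tcp_rot: [0.0, 0.995, 0.1, -0.0]
force: [0.8, 0.6, -0.5]
gripper_width: 0.0483
```

```bash
python3 look.py 6; python3 -c "
from h import *
delta(YAW,onbar(.056,.168))"
```

```text
t 7.65 pos [0.518  0.1465 0.2173] sb (np.float64(0.0551), np.float64(0.0002)) yaw 11.38 tilt [-0. -0. -1.] F [-0.13 -0.5  -0.33] w 0.0555
rotvec deg tool [ 0.01  0.02 -0.02]
travel cm, present tool [-0.02 -3.49  5.63]  after turn [-0.02 -3.49  5.63]
t 7.65 pos [0.518  0.1465 0.2173] sb (np.float64(0.0551), np.float64(0.0002)) yaw 11.38 tilt [-0. -0. -1.] F [-0.13 -0.5  -0.33] w 0.0555
rotvec deg tool [ 0.01  0.02 -0.02]
travel cm, present tool [-0.02 -0.09  4.93]  after turn [-0.02 -0.09  4.93]
```

View pics/x6.png

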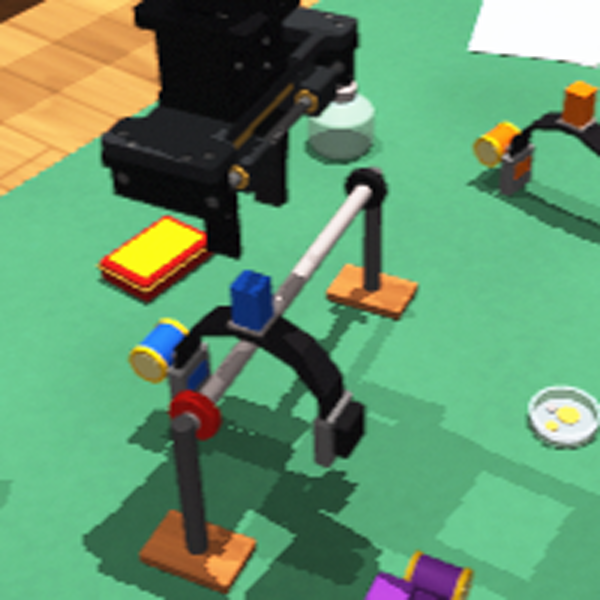

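View pics/w6.png

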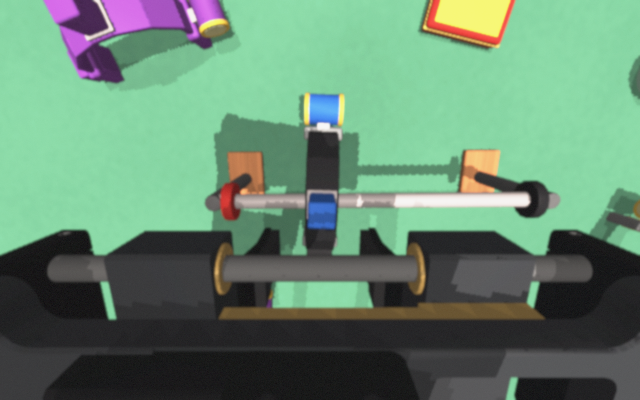

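Call:
play_rows(travel=[[0, -0.1, 2.0], [0, 0, 1.5], [0, 0, 0.9], [0, 0, 0.5], [0, 0, 0], [0, 0, 0], [0, 0, 0]], rotation=[[0, 0, 0], [0, 0, 0], [0, 0, 0], [0, 0, 0], [0, 0, 0], [0, 0, 0], [0, 0, 0]], jaw=[6, 6, 6, 6, 4.5, 3.5, 2.8])

```text
t: 8.35
position: [0.5184, 0.1478, 0.1692]
tcp_rot: [0.0, 0.995, 0.099, 0.001]
force: [-1.0, 0.2, 0.4]
gripper_width: 0.0437
```

```bash
python3 look.py 7; python3 -c "
from h import *
delta(YAW,onbar(.120,.168))"
```

```text
t 8.45 pos [0.5182 0.1478 0.1692] sb (np.float64(0.0563), np.float64(0.0006)) yaw 11.4 tilt [ 0.001  0.    -1.   ] F [-0.6   0.94 -0.71] w 0.0356
rotvec deg tool [ 0.01 -0.07  0.  ]
travel cm, present tool [-0.06 -3.37  0.81]  after turn [-0.06 -3.37  0.82]
t 8.45 pos [0.5182 0.1478 0.1692] sb (np.float64(0.0563), np.float64(0.0006)) yaw 11.4 tilt [ 0.001  0.    -1.   ] F [-0.6   0.94 -0.71] w 0.0356
rotvec deg tool [ 0.01 -0.07  0.  ]
travel cm, present tool [-0.06 -6.37  0.11]  after turn [-0.06 -6.37  0.12]
```

View pics/x7.png

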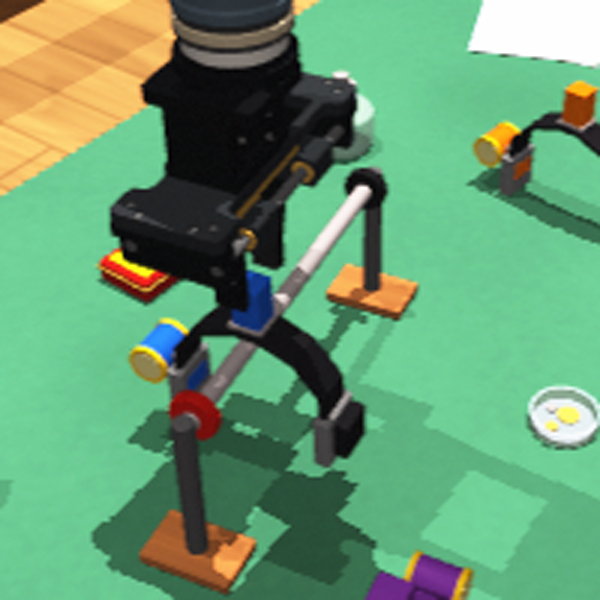

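View pics/w7.png

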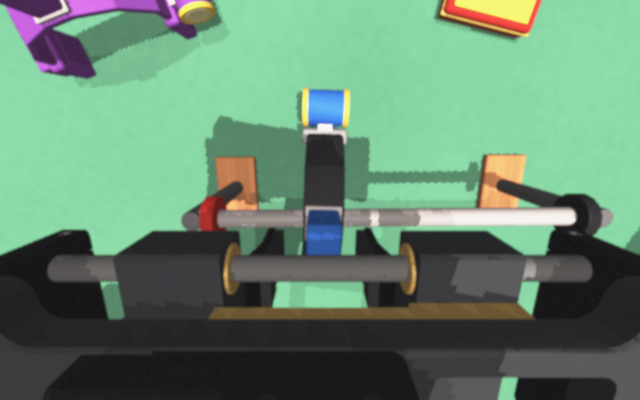

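Call:
play_rows(travel=[[0, 0, 0.1], [0, 0, 0], [0, 0, 0], [0, -0.3, 0], [0, -0.4, 0], [0, -0.5, 0], [0, -0.6, 0], [0, -0.6, 0]], rotation=[[0, 0, 0], [0, 0, 0], [0, 0, 0], [0, 0, 0], [0, 0, 0], [0, 0, 0], [0, 0, 0], [0, 0, 0]], jaw=[2.5, 2.5, 2.5, 2.5, 2.5, 2.5, 2.5, 2.5])

```text
t: 9.25
position: [0.5136, 0.1719, 0.1682]
tcp_rot: [0.0, 0.995, 0.099, 0.001]
force: [0.5, -1.8, 4.0]
gripper_width: 0.0249
```

```bash
python3 look.py 8; python3 -c "
from h import *
delta(YAW,onbar(.120,.168))"
```

```text
t 9.35 pos [0.513  0.1725 0.1679] sb (np.float64(0.0815), np.float64(0.0004)) yaw 11.46 tilt [ 0.001  0.001 -1.   ] F [ 0.93 -1.41  4.32] w 0.0251
rotvec deg tool [-0.03 -0.05  0.06]
travel cm, present tool [-0.04 -0.85  0.69]  after turn [-0.04 -0.85  0.69]
t 9.35 pos [0.513  0.1725 0.1679] sb (np.float64(0.0815), np.float64(0.0004)) yaw 11.46 tilt [ 0.001  0.001 -1.   ] F [ 0.93 -1.41  4.32] w 0.0251
rotvec deg tool [-0.03 -0.05  0.06]
travel cm, present tool [-0.04 -3.85 -0.  ]  after turn [-0.04 -3.85 -0.01]
```

View pics/x8.png

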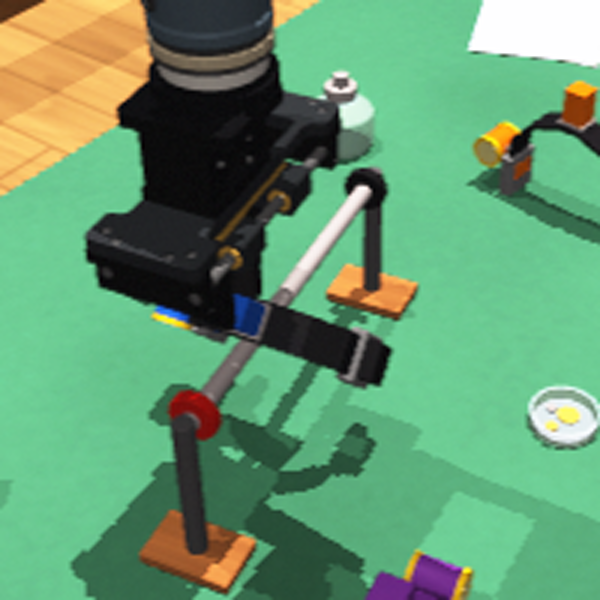

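View pics/w8.png

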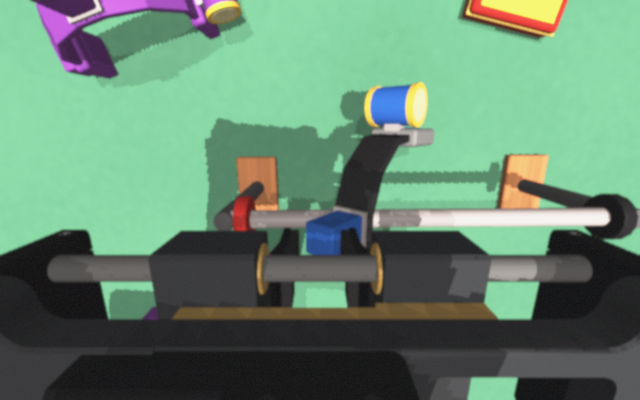

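```bash
python3 - <<'E'
from h import *
s=r.camera('side');w=r.camera('wrist');st,pos,R=pose()
for nm,c in (('w',w),('s',s)):
  im=cv2.resize(c['img'],None,fx=1,fy=1).copy()
  S=4; x0,y0=(220,150) if nm=='w' else (220,160)
  im=cv2.resize(c['img'][y0:y0+140,x0:x0+180],None,fx=S,fy=S,interpolation=cv2.INTER_CUBIC)
  def box(cen,half,col,Rm):
    P=[cen+Rm@(np.array([a,b,d])*half) for a in(-1,1) for b in(-1,1) for d in(-1,1)]
    q=[((proj(c,p)-[x0,y0]+.5)*S).astype(int) for p in P]
    for i in range(8):
      for k in(1,2,4):
        j=i^k
        if j>i: cv2.line(im,tuple(map(int,q[i])),tuple(map(int,q[j])),col,1)
  M=R.as_matrix()
  for sg in(-1,1):
    box(pos+M@np.array([0,sg*(.0125+.0075),0.0]),np.array([.0095,.0075,.019]),(255,255,0),M)
  box(np.array(onbar(0,.125)),np.array([.007,.155,.007]),(255,0,255),target(YAW).as_matrix())
  cv2.imwrite('pics/ov_%s.png'%nm,im[:,:,::-1])
E
```

```text
(no output)
```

View pics/ov_w.png

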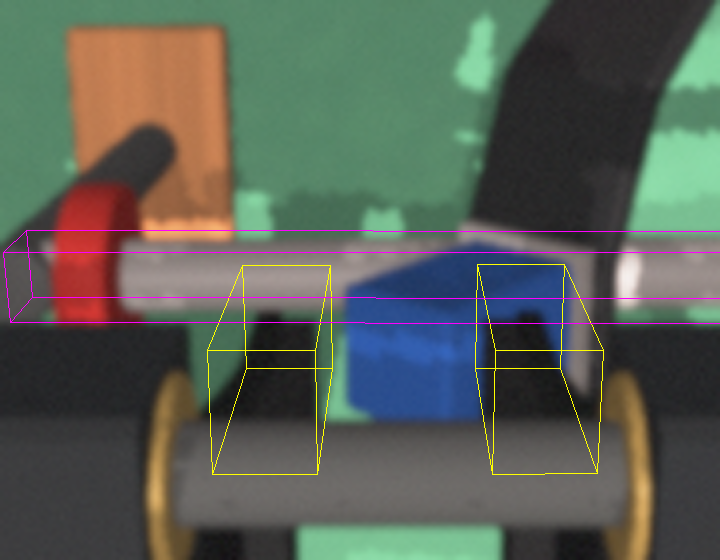

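View pics/ov_s.png

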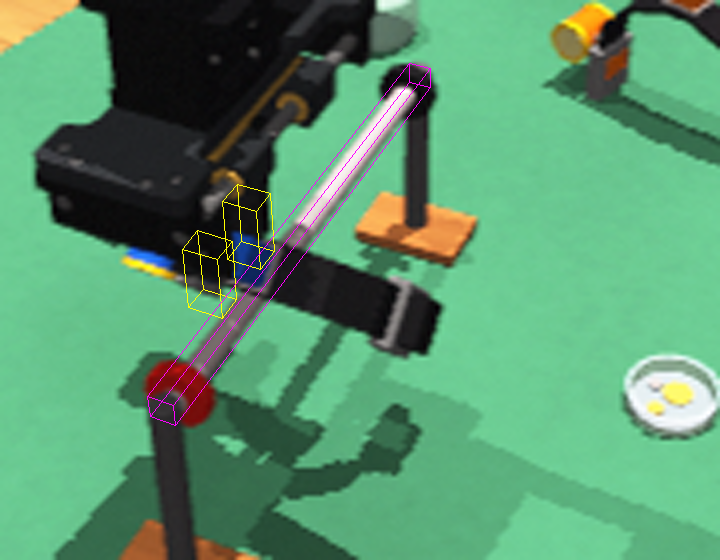

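Call:
play_rows(travel=[[0, 0.3, 0], [0, 0.3, 0], [0, 0.2, 0], [0, 0, 0]], rotation=[[0, 0, 0], [0, 0, 0], [0, 0, 0], [0, 0, 0]], jaw=[3.5, 4.5, 4.5, 4.5])

```text
t: 9.85
position: [0.5139, 0.1631, 0.1668]
tcp_rot: [-0.0, 0.995, 0.099, -0.001]
force: [0.0, -0.9, 0.4]
gripper_width: 0.0433
```

```bash
cat > ov.py <<'E'
from h import *
import sys
s=r.camera('side');w=r.camera('wrist');st,pos,R=pose()
kn=float(sys.argv[2]); wd=st['gripper_width']/2
print(r.tcp_to_tips, pos.round(4), sb(pos), st['force'].round(2), st['gripper_width'])
for nm,c in (('w',w),('s',s)):
  S=4; x0,y0=(220,150) if nm=='w' else (220,160)
  im=cv2.resize(c['img'][y0:y0+140,x0:x0+180],None,fx=S,fy=S,interpolation=cv2.INTER_CUBIC)
  def box(cen,half,col,Rm):
    P=[cen+Rm@(np.array([a,b,d])*half) for a in(-1,1) for b in(-1,1) for d in(-1,1)]
    q=[((proj(c,p)-[x0,y0]+.5)*S).astype(int) for p in P]
    for i in range(8):
      for k in(1,2,4):
        j=i^k
        if j>i: cv2.line(im,tuple(map(int,q[i])),tuple(map(int,q[j])),col,1)
  M=R.as_matrix()
  for sg in(-1,1):
    box(pos+M@np.array([0,sg*(wd+.0075),0.0]),np.array([.0095,.0075,.019]),(255,255,0),M)
  box(np.array(onbar(0,.125)),np.array([.007,.155,.007]),(255,0,255),target(YAW).as_matrix())
  box(np.array(onbar(kn,.156)),np.array([.011,.011,.018]),(255,255,255),target(YAW).as_matrix())
  cv2.imwrite('pics/ov%s_%s.png'%(sys.argv[1],nm),im[:,:,::-1])
E
python3 ov.py 2 .07
```

```text
0.019 [0.514  0.1635 0.167 ] (np.float64(0.0725), np.float64(-0.0003)) [-0.32  0.11 -0.49] 0.04441078763792557
```

View pics/ov2_w.png

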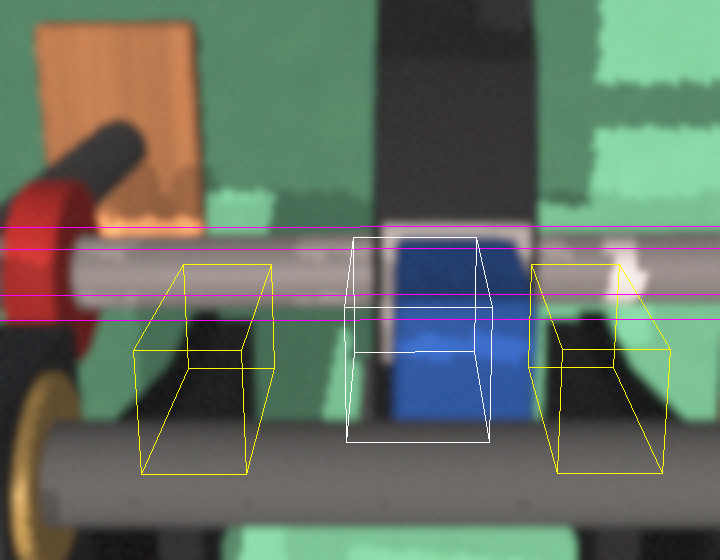

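View pics/ov2_s.png

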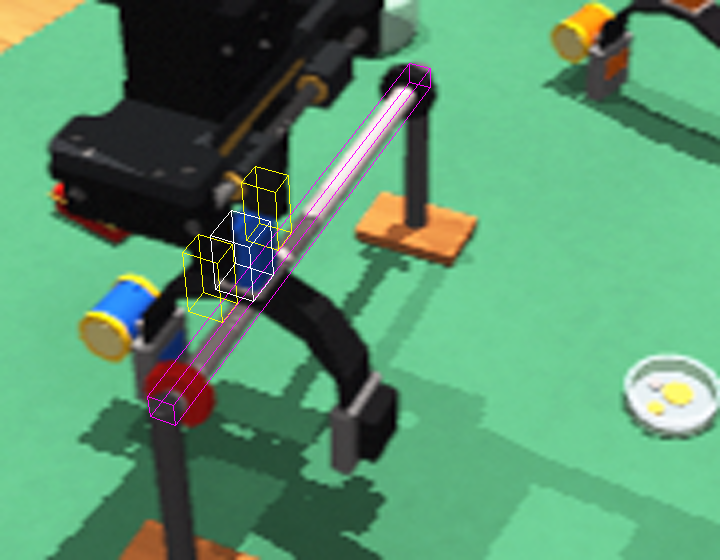

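```bash
python3 - <<'E'
from h import *
c=r.camera('side')
for off,z in ((.0278,.1983),(.043,.1983),(.0278,.2173),(.0278,.21)):
  for x in(-.0095,.0095): print(off,z,x,((proj(c,onbar(.0551+off,z,x))-[200,120])*3).round(0))
E
```

```text
0.0278 0.1983 -0.0095 [240. 277.]
0.0278 0.1983 0.0095 [214. 269.]
0.043 0.1983 -0.0095 [229. 290.]
0.043 0.1983 0.0095 [203. 283.]
0.0278 0.2173 -0.0095 [238. 253.]
0.0278 0.2173 0.0095 [212. 246.]
0.0278 0.21 -0.0095 [239. 262.]
0.0278 0.21 0.0095 [213. 255.]
```

```bash
python3 - <<'E'
import cv2
x=cv2.imread('pics/x6.png')[120:320,80:320];cv2.imwrite('pics/x6z.png',cv2.resize(x,None,fx=3,fy=3))
E
```

```text
(no output)
```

View pics/x6z.png

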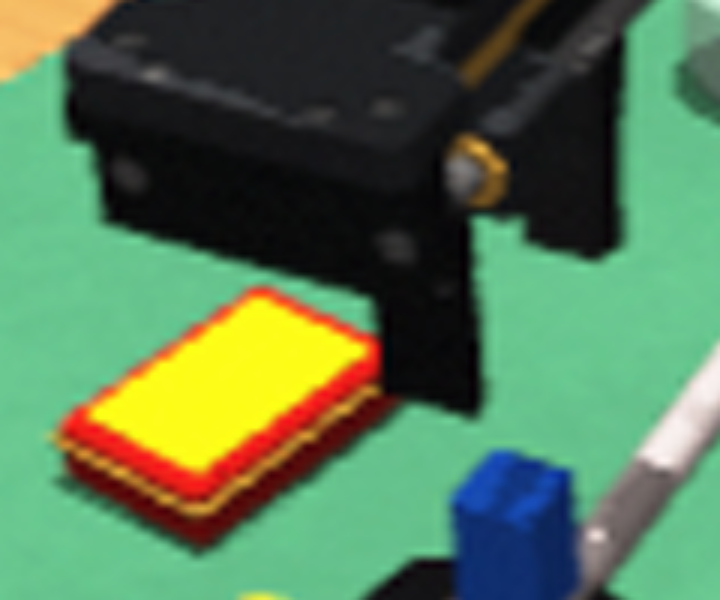

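Call:
play_rows(travel=[[0, 0.5, 0], [0, 0.4, 0], [0, 0, 0.4], [0, 0, 0.4], [0, 0, 0]], rotation=[[0, 0, 0], [0, 0, 0], [0, 0, 0], [0, 0, 0], [0, 0, 0]], jaw=[4.5, 4.5, 4.5, 4.5, 4.5])

```text
t: 10.5
position: [0.5158, 0.1546, 0.1588]
tcp_rot: [-0.0, 0.995, 0.099, -0.001]
force: [-0.1, 0.1, -0.3]
gripper_width: 0.0452
```

```bash
python3 ov.py 3 .0625
```

```text
0.019 [0.5162 0.1547 0.1593] (np.float64(0.0635), np.float64(-0.0)) [ 0.39 -0.74 -0.01] 0.044684196301842755
```

View pics/ov3_w.png

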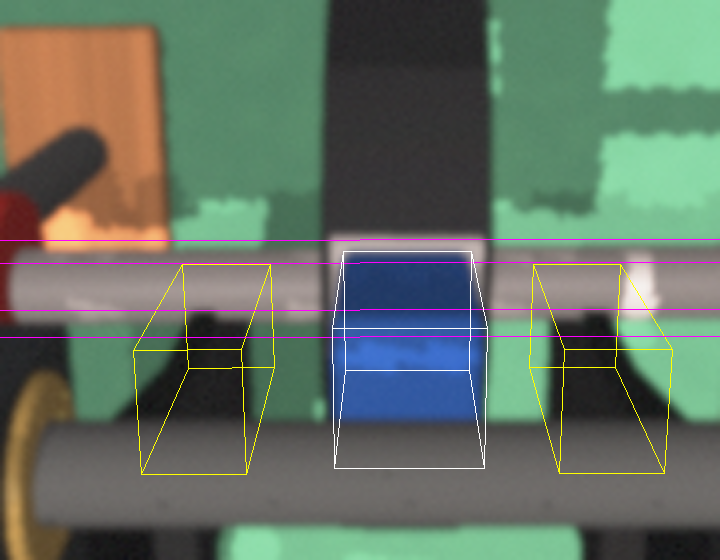

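View pics/ov3_s.png

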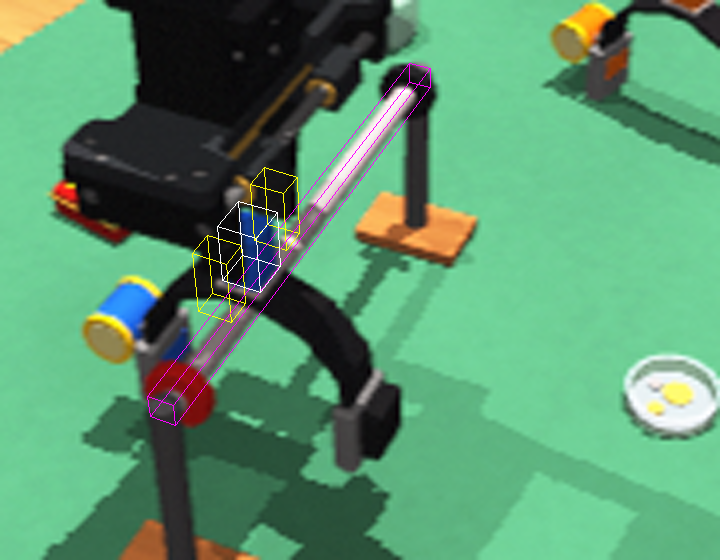

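Call:
play_rows(travel=[[0, 0, 0.3], [0, 0, 0.3], [0, 0, 0.1], [0, 0, 0]], rotation=[[0, 0, 0], [0, 0, 0], [0, 0, 0], [0, 0, 0]], jaw=[4.5, 4.5, 4.5, 4.5])

```text
t: 11.0
position: [0.5162, 0.1547, 0.1523]
tcp_rot: [-0.0, 0.995, 0.099, -0.0]
force: [-0.4, 0.3, 0.4]
gripper_width: 0.0451
```

Call:
play_rows(travel=[[0, 0, 0.2], [0, 0, 0.1], [0, 0, 0]], rotation=[[0, 0, 0], [0, 0, 0], [0, 0, 0]], jaw=[4.5, 4.5, 4.5])

```text
t: 11.3
position: [0.5163, 0.1546, 0.1494]
tcp_rot: [0.0, 0.995, 0.099, -0.0]
force: [0.4, 0.3, 0.2]
gripper_width: 0.0452
```

Call:
play_rows(travel=[[0, 0, 0.2], [0, 0, 0.1], [0, 0, 0]], rotation=[[0, 0, 0], [0, 0, 0], [0, 0, 0]], jaw=[4.5, 4.5, 4.5])

```text
t: 11.6
position: [0.5162, 0.1546, 0.1464]
tcp_rot: [-0.0, 0.995, 0.099, -0.0]
force: [0.7, -0.7, -0.4]
gripper_width: 0.0446
```

Call:
play_rows(travel=[[0, 0, 0.2], [0, 0, 0.1], [0, 0, 0]], rotation=[[0, 0, 0], [0, 0, 0], [0, 0, 0]], jaw=[4.5, 4.5, 4.5])

```text
t: 11.9
position: [0.5162, 0.1547, 0.1434]
tcp_rot: [-0.0, 0.995, 0.099, -0.0]
force: [0.5, 0.5, 0.1]
gripper_width: 0.0447
```

```bash
python3 ov.py 4 .0625
```

```text
0.019 [0.5164 0.1547 0.1435] (np.float64(0.0634), np.float64(0.0002)) [ 0.36  0.09 -0.12] 0.04506156875099023
```

View pics/ov4_s.png

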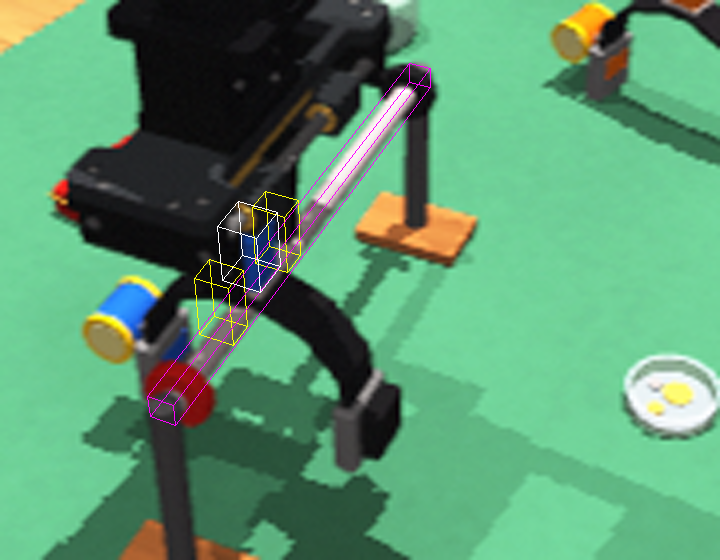

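View pics/ov4_w.png

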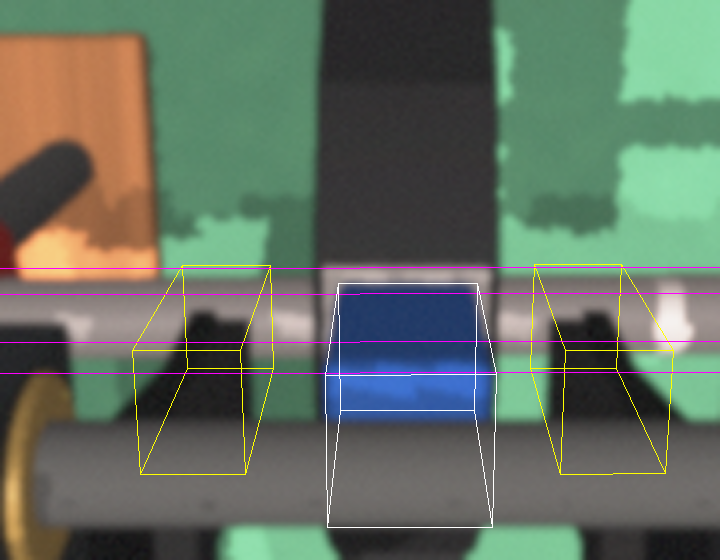

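Call:
play_rows(travel=[[0, 0, -2.5], [0, 0, -3.0], [0, 1.5, 0], [0, 1.5, 0], [0, 1.4, 0], [0, 0, 2.5], [0, 0, 2.0], [0, 0, 0]], rotation=[[0, 0, 0], [0, 0, 0], [0, 0, 0], [0, 0, 0], [0, 0, 0], [0, 0, 0], [0, 0, 0], [0, 0, 0]], jaw=[4.5, 4.5, 3, 1, 0, 0, 0, 0])

```text
t: 12.8
position: [0.5221, 0.1102, 0.1501]
tcp_rot: [-0.0, 0.995, 0.099, -0.004]
force: [-1.1, 1.2, 0.1]
gripper_width: 0.0054
```

```bash
python3 ov.py 5 .0625
```

```text
0.019 [0.5246 0.1108 0.1527] (np.float64(0.0187), np.float64(-0.0004)) [-0.34  0.14 -0.32] 0.002211779444781136
```

View pics/ov5_s.png

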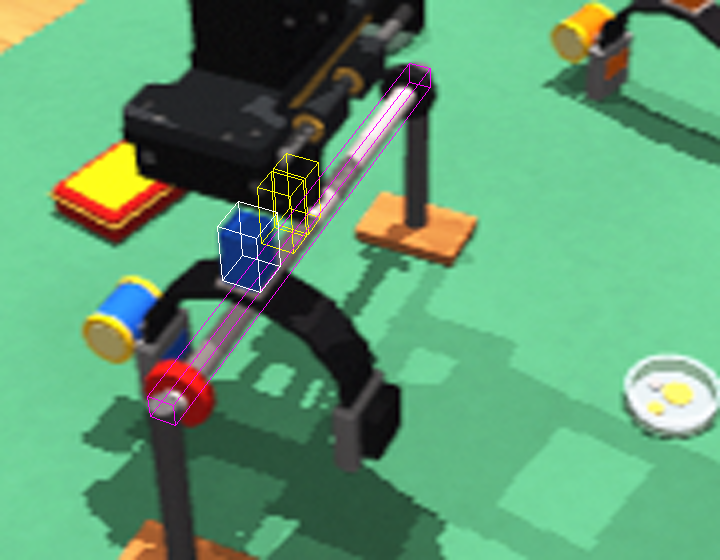

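View pics/ov5_w.png

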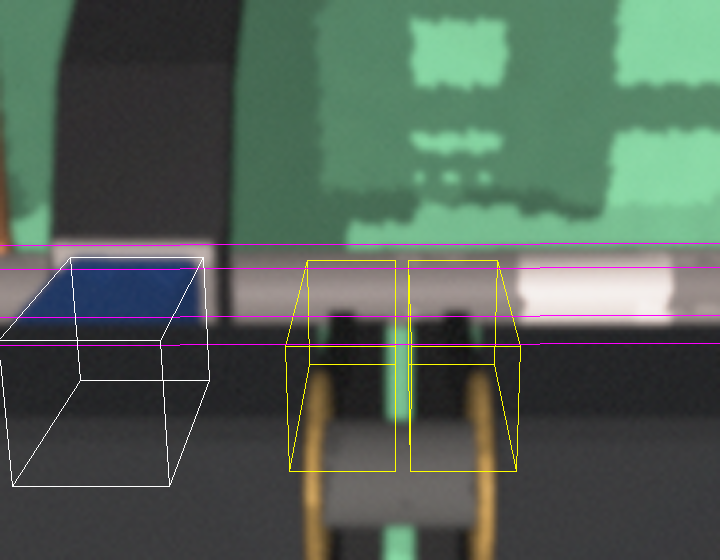

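Call:
play_rows(travel=[[0, 0, 0.5], [0, 0, 0.5], [0, 0, 0.2], [0, 0, 0]], rotation=[[0, 0, 0], [0, 0, 0], [0, 0, 0], [0, 0, 0]], jaw=[0, 0, 0, 0])

```text
t: 13.3
position: [0.5249, 0.1116, 0.1415]
tcp_rot: [-0.0, 0.995, 0.099, -0.0]
force: [-0.9, -0.4, 0.2]
gripper_width: 0.0003
```

Call:
play_rows(travel=[[0, 0, 0.2], [0, 0, 0.1], [0, 0, 0]], rotation=[[0, 0, 0], [0, 0, 0], [0, 0, 0]], jaw=[0, 0, 0])

```text
t: 13.6
position: [0.525, 0.1116, 0.1385]
tcp_rot: [-0.0, 0.995, 0.099, -0.0]
force: [0.7, -0.2, 0.3]
gripper_width: 0.0002
```

Call:
play_rows(travel=[[0, 0, 0.1], [0, 0, 0.1], [0, 0, 0]], rotation=[[0, 0, 0], [0, 0, 0], [0, 0, 0]], jaw=[0, 0, 0])

```text
t: 13.9
position: [0.525, 0.1115, 0.1364]
tcp_rot: [-0.0, 0.995, 0.099, -0.0]
force: [0.2, 0.3, -0.7]
gripper_width: 0.0004
```

Call:
play_rows(travel=[[0, 0, 0.1], [0, 0, 0.1], [0, 0, 0]], rotation=[[0, 0, 0], [0, 0, 0], [0, 0, 0]], jaw=[0, 0, 0])

```text
t: 14.2
position: [0.525, 0.1115, 0.1344]
tcp_rot: [-0.0, 0.995, 0.099, -0.0]
force: [-0.1, 0.5, 0.1]
gripper_width: 0.0004
```

Call:
play_rows(travel=[[0, 0, 0.1], [0, 0, 0.1], [0, 0, 0]], rotation=[[0, 0, 0], [0, 0, 0], [0, 0, 0]], jaw=[0, 0, 0])

```text
t: 14.5
position: [0.5249, 0.1115, 0.1324]
tcp_rot: [-0.0, 0.995, 0.099, -0.0]
force: [0.0, 0.0, -0.8]
gripper_width: 0.0004
```

```bash
python3 ov.py 6 .0625
```

```text
0.019 [0.525  0.1115 0.1325] (np.float64(0.0194), np.float64(0.0002)) [-0.04  0.03 -0.9 ] 0.00012856405872448752
```

View pics/ov6_s.png

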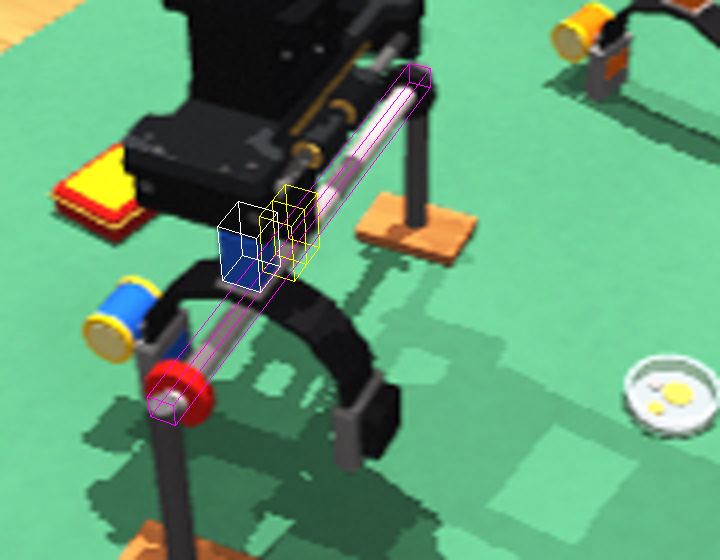

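View pics/ov6_w.png

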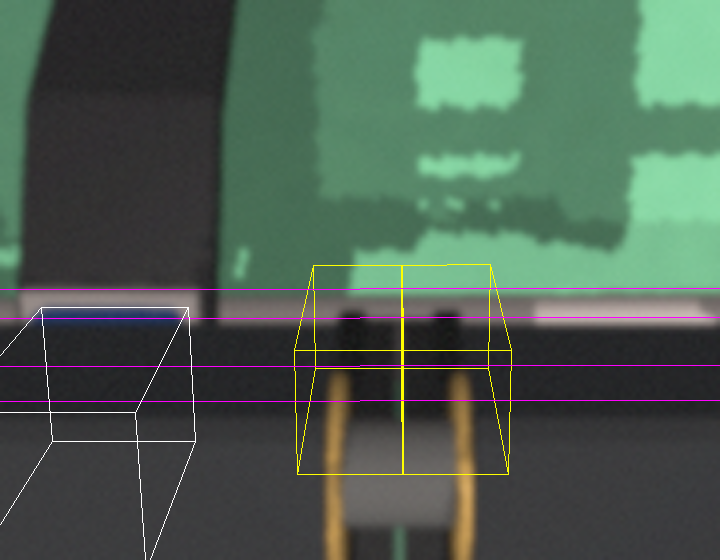

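Call:
play_rows(travel=[[0, -0.5, 0], [0, -0.5, 0], [0, -0.4, 0], [0, -0.4, 0], [0, -0.4, 0], [0, -0.4, 0], [0, 0, 0]], rotation=[[0, 0, 0], [0, 0, 0], [0, 0, 0], [0, 0, 0], [0, 0, 0], [0, 0, 0], [0, 0, 0]], jaw=[0, 0, 0, 0, 0, 0, 0])

```text
t: 15.3
position: [0.5197, 0.1376, 0.1326]
tcp_rot: [-0.0, 0.995, 0.1, -0.0]
force: [-0.7, 1.0, -0.2]
gripper_width: 0.0003
```

```bash
python3 ov.py 7 .0625
```

```text
0.019 [0.5198 0.1372 0.1325] (np.float64(0.0456), np.float64(0.0001)) [ 1.38 -0.72 -0.36] 0.00038393588438180576
```

View pics/ov7_s.png

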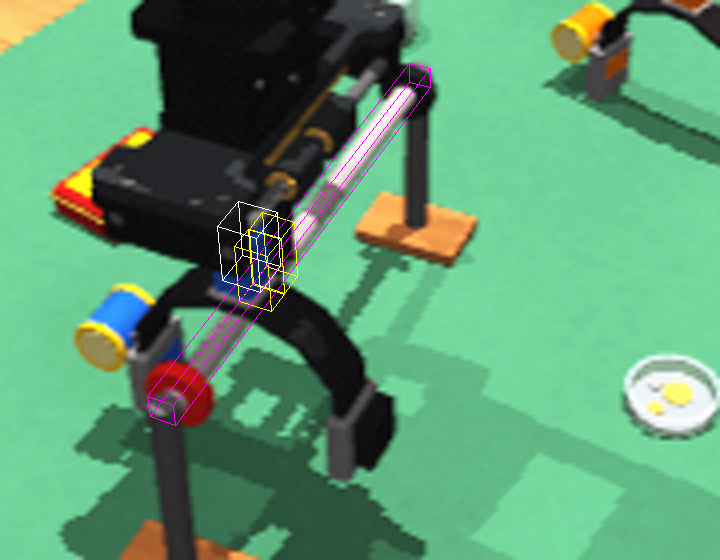

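View pics/ov7_w.png

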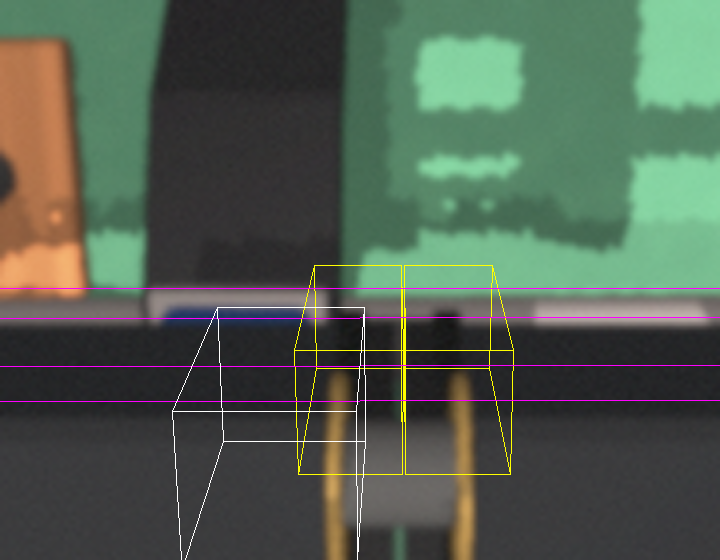

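Call:
play_rows(travel=[[0, -0.3, 0], [0, -0.5, 0], [0, -0.5, 0], [0, -0.5, 0], [0, -0.5, 0], [0, -0.5, 0], [0, -0.3, 0], [0, 0, 0]], rotation=[[0, 0, 0], [0, 0, 0], [0, 0, 0], [0, 0, 0], [0, 0, 0], [0, 0, 0], [0, 0, 0], [0, 0, 0]], jaw=[0, 0, 0, 0, 0, 0, 0, 0])

```text
t: 16.2
position: [0.5135, 0.168, 0.1325]
tcp_rot: [-0.0, 0.995, 0.1, -0.0]
force: [0.1, -0.1, 0.0]
gripper_width: 0.0006
```

```bash
python3 ov.py 8 .12
```

```text
0.019 [0.5136 0.1677 0.1325] (np.float64(0.0766), np.float64(0.0001)) [0.1  0.51 0.54] 0.0005918267868846652
```

View pics/ov8_s.png

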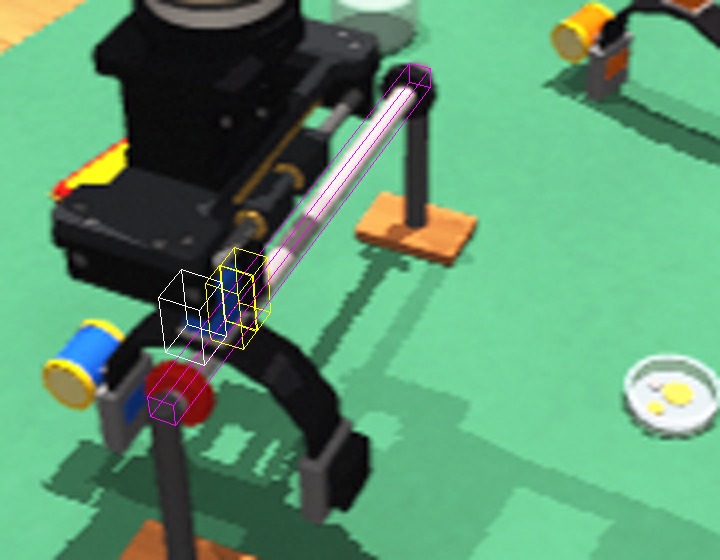

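View pics/ov8_w.png

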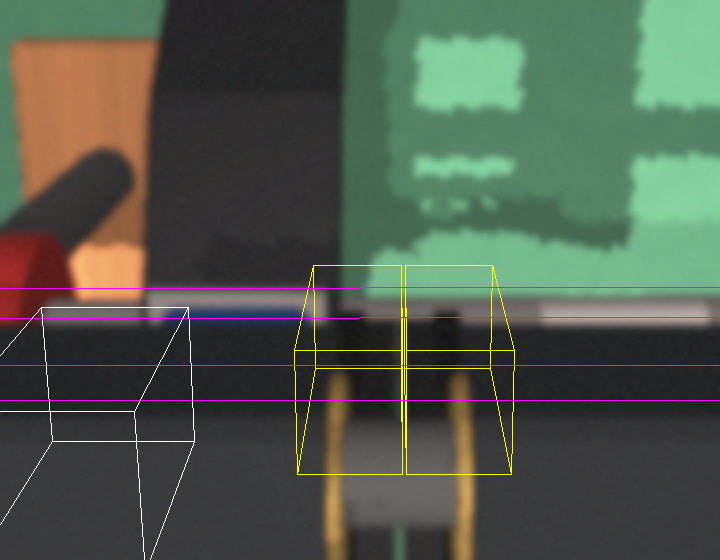

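Call:
play_rows(travel=[[0, -0.4, 0], [0, -0.4, 0], [0, -0.2, 0], [0, -0.2, 0], [0, 0, 0]], rotation=[[0, 0, 0], [0, 0, 0], [0, 0, 0], [0, 0, 0], [0, 0, 0]], jaw=[0, 0, 0, 0, 0])

```text
t: 16.8
position: [0.5113, 0.1795, 0.1325]
tcp_rot: [-0.0, 0.995, 0.099, -0.0]
force: [-0.0, -0.1, 0.3]
gripper_width: 0.0005
```

```bash
python3 ov.py 9 .12
```

```text
0.019 [0.5113 0.1794 0.1325] (np.float64(0.0886), np.float64(0.0001)) [ 0.84 -0.48 -0.63] 0.00040275189422531946
```

View pics/ov9_w.png

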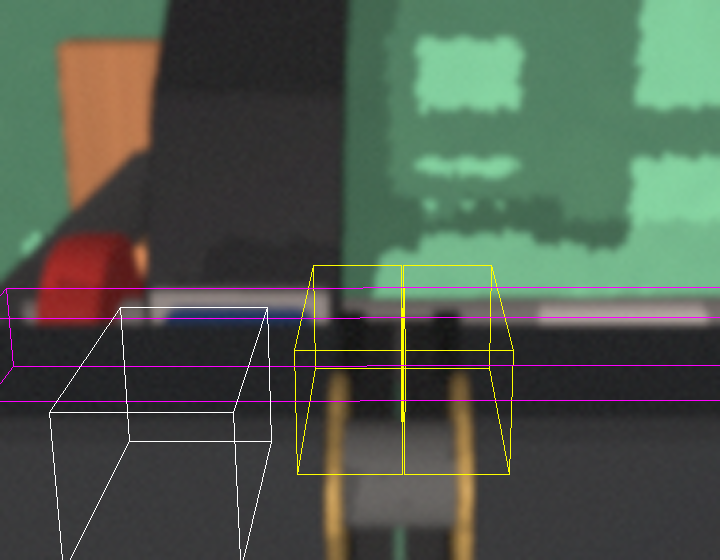

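Nearly there; small steps with force checks.

Call:
play_rows(travel=[[0, -0.2, 0], [0, -0.1, 0], [0, 0, 0]], rotation=[[0, 0, 0], [0, 0, 0], [0, 0, 0]], jaw=[0, 0, 0])

```text
t: 17.2
position: [0.5108, 0.1822, 0.1325]
tcp_rot: [-0.0, 0.995, 0.099, -0.0]
force: [0.3, -0.6, 0.1]
gripper_width: 0.0004
```

Call:
play_rows(travel=[[0, -0.1, 0], [0, -0.1, 0], [0, 0, 0]], rotation=[[0, 0, 0], [0, 0, 0], [0, 0, 0]], jaw=[0, 0, 0])

```text
t: 17.5
position: [0.5104, 0.1842, 0.1325]
tcp_rot: [-0.0, 0.995, 0.099, -0.0]
force: [0.7, -0.3, 0.0]
gripper_width: -0.0
```

```bash
python3 ov.py 10 .12
```

```text
0.019 [0.5104 0.1842 0.1325] (np.float64(0.0935), np.float64(0.0002)) [-0.31 -0.76  0.72] 0.0007735766771621688
```

View pics/ov10_w.png

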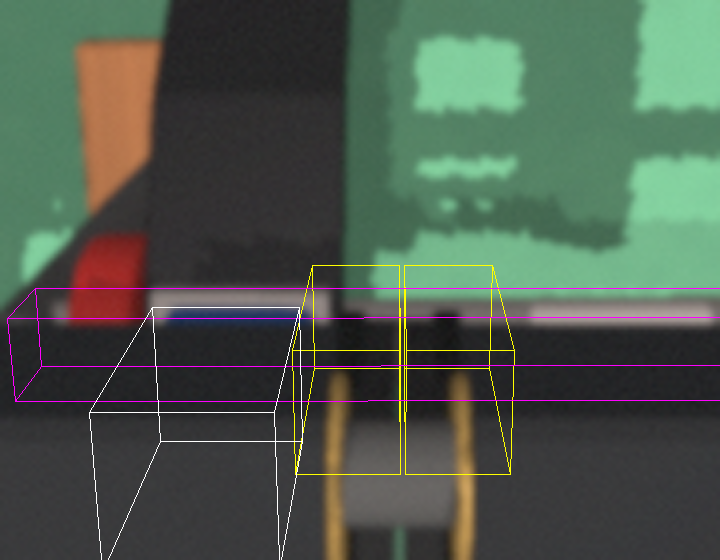

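Call:
play_rows(travel=[[0, -0.1, 0], [0, 0, 0]], rotation=[[0, 0, 0], [0, 0, 0]], jaw=[0, 0])

```text
t: 17.8
position: [0.5102, 0.1851, 0.1325]
tcp_rot: [-0.0, 0.995, 0.099, -0.0]
force: [0.4, -0.7, -0.5]
gripper_width: 0.0005
```

Call:
play_rows(travel=[[0, -0.1, 0], [0, 0, 0]], rotation=[[0, 0, 0], [0, 0, 0]], jaw=[0, 0])

```text
t: 18.0
position: [0.5104, 0.1857, 0.1326]
tcp_rot: [0.0, 0.995, 0.1, 0.0]
force: [0.8, -2.4, 0.3]
gripper_width: 0.0003
```

Call:
play_rows(travel=[[0, -0.1, 0], [0, 0, 0]], rotation=[[0, 0, 0], [0, 0, 0]], jaw=[0, 0])

```text
t: 18.2
position: [0.5104, 0.1859, 0.1328]
tcp_rot: [0.001, 0.995, 0.1, 0.0]
force: [2.1, -5.5, 1.3]
gripper_width: 0.0005
```

```bash
python3 ov.py 11 .12
```

```text
0.019 [0.5104 0.1859 0.1328] (np.float64(0.0952), np.float64(0.0005)) [ 1.47 -5.68  0.62] 0.0002485215698706054
```

View pics/ov11_s.png

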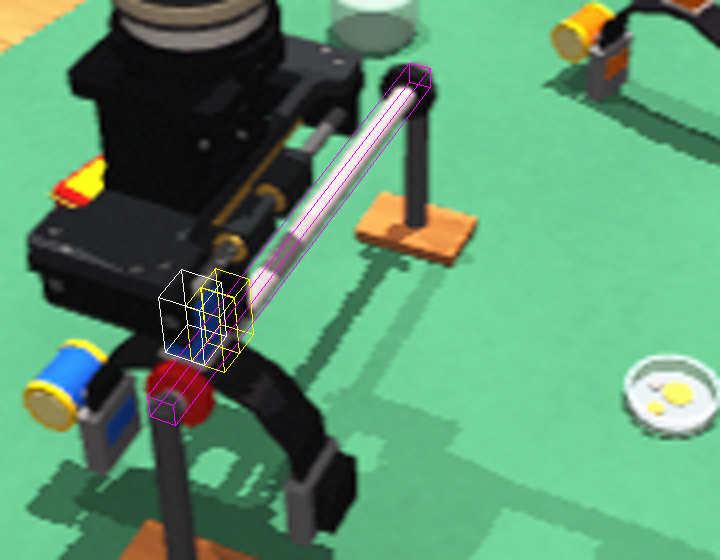

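View pics/ov11_w.png

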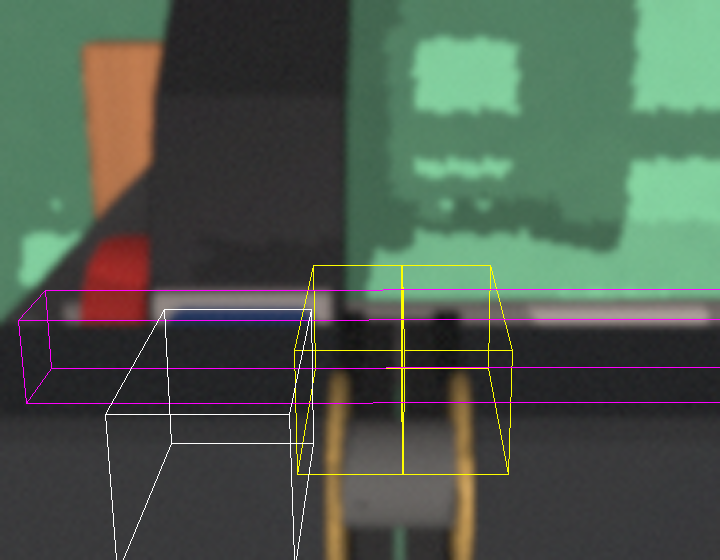

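Call:
play_rows(travel=[[0, 0.4, 0], [0, 0.8, 0], [0, 0.5, -2], [0, 0, -4], [0, 0, -4], [0, 0, -3], [0, 4, 0], [0, 4, 0]], rotation=[[0, 0, 0], [0, 0, 0], [0, 0, 0], [0, 0, 0], [0, 0, 0], [0, 0, 0], [0, 0, 0], [0, 0, 0]], jaw=[0, 0, 0, 0, 0, 0, 3, 6])

```text
t: 19.1
position: [0.5295, 0.0921, 0.2641]
tcp_rot: [-0.0, 0.995, 0.101, 0.002]
force: [0.9, 0.4, -0.1]
gripper_width: 0.0098
```

```bash
python3 -c "
from h import *
c=r.camera('scene');save(c,'sc3.png');x=cv2.resize(c['img'][150:260,280:440],None,fx=4,fy=4,interpolation=cv2.INTER_CUBIC);cv2.imwrite('pics/sc3c.png',x[:,:,::-1])
delta(-7,[.4797,-.2745,.26])"
```

```text
t 19.15 pos [0.5311 0.0856 0.2634] sb (np.float64(-0.0072), np.float64(0.0009)) yaw 11.29 tilt [ 0.003 -0.005 -1.   ] F [-0.25 -3.27 -0.32] w 0.0132
rotvec deg tool [ 0.27 -0.18 18.29]
travel cm, present tool [-12.09  34.3    0.49]  after turn [-0.71 36.37  0.34]
```

View pics/sc3c.png

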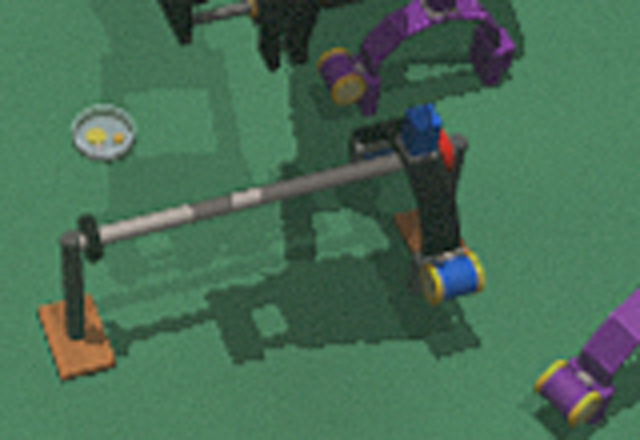

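Call:
play_rows(travel=[[0, 0, 0], [0, 0, 0], [0, 0, 0], [-0.1, 4, 0], [-0.1, 4, 0], [-0.1, 4, 0], [-0.1, 4, 0], [-0.1, 4, 0]], rotation=[[0, 0, 6], [0, 0, 6], [0, 0, 6.3], [0, 0, 0], [0, 0, 0], [0, 0, 0], [0, 0, 0], [0, 0, 0]], jaw=[6, 6, 6, 6, 6, 6, 6, 6])

```text
t: 19.95
position: [0.4994, -0.1071, 0.2624]
tcp_rot: [-0.001, 0.998, -0.06, -0.0]
force: [0.9, 0.4, 0.1]
gripper_width: 0.0595
```

Call:
play_rows(travel=[[0, 4, 0], [0, 4, 0], [0, 4, 0], [0, 3, 0], [0, 0, 0], [0, 0, 0]], rotation=[[0, 0, 0], [0, 0, 0], [0, 0, 0], [0, 0, 0], [0, 0, 0], [0, 0, 0]], jaw=[6, 6, 6, 6, 6, 6])

```text
t: 20.55
position: [0.4815, -0.2549, 0.262]
tcp_rot: [-0.001, 0.998, -0.061, -0.0]
force: [-0.1, 0.7, -0.2]
gripper_width: 0.0601
```

```bash
python3 -c "
from h import *
c=r.camera('wrist');save(c,'w20.png')
delta(-7,[.4797,-.2745,.26])
print(proj(c,[.4797,-.2745,.136]))"
```

```text
t 20.6 pos [ 0.4816 -0.2541  0.2622] sb (np.float64(-0.3304), np.float64(-0.1147)) yaw -6.93 tilt [-0.001  0.002 -1.   ] F [ 0.3  -0.12  0.61] w 0.0602
rotvec deg tool [-0.1   0.05  0.07]
travel cm, present tool [0.06 2.05 0.21]  after turn [0.06 2.05 0.22]
[338.22906661 192.07105336]
```

View pics/w20.png

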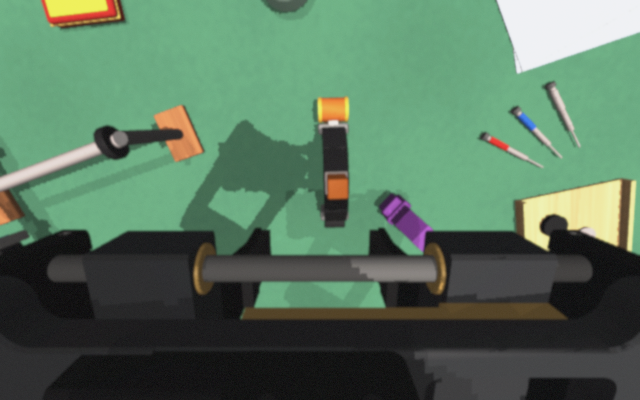

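Call:
play_rows(travel=[[0, 1.0, 1], [0, 1.0, 1], [0, 0, 1], [0, 0, 1], [0, 0, 0], [0, 0, 0]], rotation=[[0, 0, 0], [0, 0, 0], [0, 0, 0], [0, 0, 0], [0, 0, 0], [0, 0, 0]], jaw=[5, 4.5, 4.5, 4.5, 4.5, 4.5])

```text
t: 21.2
position: [0.4795, -0.2743, 0.222]
tcp_rot: [-0.0, 0.998, -0.06, -0.0]
force: [0.2, -0.8, 0.4]
gripper_width: 0.0451
```

```bash
cat > ov2.py <<'E'
from h import *
import sys
w=r.camera('wrist');sd=r.camera('side');st,pos,R=pose(); wd=st['gripper_width']/2
n=sys.argv[1]; kx,ky,kyaw=map(float,sys.argv[2:5]); dz=float(sys.argv[5]) if len(sys.argv)>5 else 0
print(pos.round(4),st['force'].round(2),round(st['gripper_width'],4),st['t'])
hsv=cv2.cvtColor(w['img'],cv2.COLOR_RGB2HSV);m=cv2.inRange(hsv,(5,150,80),(18,255,255));nn,_,s_,ce=cv2.connectedComponentsWithStats(m[:300])
for i in range(1,nn):
  if s_[i,4]>150: print(s_[i],ce[i].round(1))
for nm,c,x0,y0,wx,wy,S in (('w',w,220,80,180,190,3),('s',sd,330,110,120,110,5)):
  im=cv2.resize(c['img'][y0:y0+wy,x0:x0+wx],None,fx=S,fy=S,interpolation=cv2.INTER_CUBIC)
  def box(cen,half,col,Rm):
    P=[cen+Rm@(np.array([a,b,d])*half) for a in(-1,1) for b in(-1,1) for d in(-1,1)]
    q=[((proj(c,p)-[x0,y0]+.5)*S).astype(int) for p in P]
    for i in range(8):
      for k in(1,2,4):
        j=i^k
        if j>i: cv2.line(im,tuple(map(int,q[i])),tuple(map(int,q[j])),col,1)
  K=target(kyaw).as_matrix()
  box(np.array([kx,ky,.118+dz]),np.array([.011,.011,.018]),(255,255,255),K)
  box(np.array([kx,ky,.047+dz]),np.array([.067,.02,.047]),(0,255,255),K)
  M=R.as_matrix()
  for sg in(-1,1): box(pos+M@np.array([0,sg*(wd+.005),-.01]),np.array([.0095,.005,.010]),(255,255,0),M)
  cv2.imwrite('pics/p%s_%s.png'%(n,nm),im[:,:,::-1])
E
python3 ov2.py 1 .4797 -.2745 -7
```

```text
[ 0.4799 -0.2747  0.2228] [-0.08 -0.73 -0.6 ] 0.0451 21.3
[  1   0  81  15 315] [42.1  8.6]
[304  95  27  27 556] [317.3 107.6]
[307 182  25  29 652] [318.9 196.5]
```

View pics/p1_w.png

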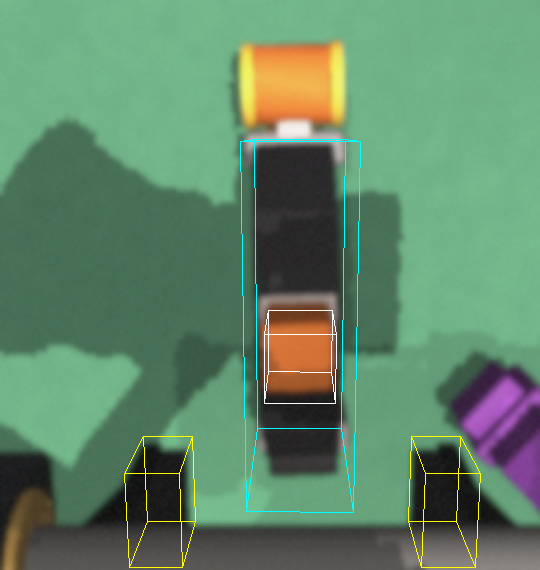

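View pics/p1_s.png

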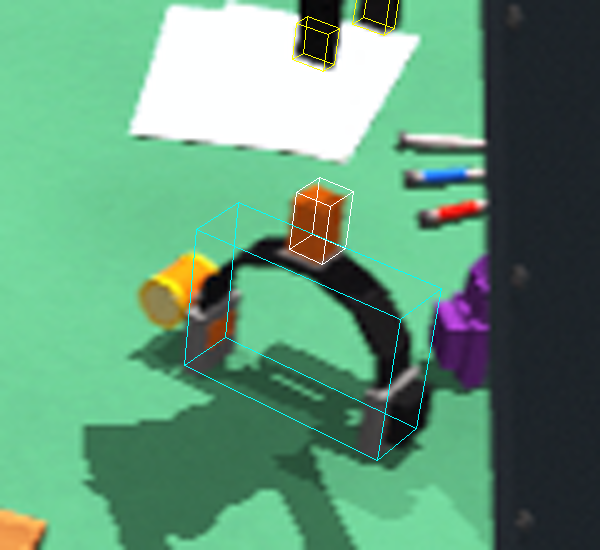

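Call:
play_rows(travel=[[0.35, 0, 2], [0, 0, 3], [0, 0, 3], [0, 0, 2], [0, 0, 1], [0, 0, 0], [0, 0, 0]], rotation=[[0, 0, -1.2], [0, 0, 0], [0, 0, 0], [0, 0, 0], [0, 0, 0], [0, 0, 0], [0, 0, 0]], jaw=[4.5, 4.5, 4.5, 4.5, 4.5, 4.5, 4.5])

```text
t: 22.0
position: [0.4838, -0.2758, 0.1134]
tcp_rot: [0.001, 0.999, -0.05, 0.001]
force: [0.3, -0.4, -0.7]
gripper_width: 0.0452
```

```bash
python3 ov2.py 2 .483 -.275 -5.8; python3 -c "
from h import *
delta(-5.8,[.483,-.275,.105])"
```

```text
[ 0.484  -0.2759  0.1139] [-0.47  0.27 -0.38] 0.0451 22.1
[298  88  38   9 292] [317.6  91.4]
[299 114  37  13 352] [316.  119.9]
[ 297  221   41   34 1242] [316.8 238.4]
t 22.1 pos [ 0.484  -0.2759  0.1139] sb (np.float64(-0.3523), np.float64(-0.1166)) yaw -5.7 tilt [ 0.002 -0.002 -1.   ] F [-0.47  0.27 -0.38] w 0.0451
rotvec deg tool [ 0.1  -0.14  0.1 ]
travel cm, present tool [-0.11 -0.08  0.89]  after turn [-0.11 -0.08  0.89]
```

View pics/p2_w.png

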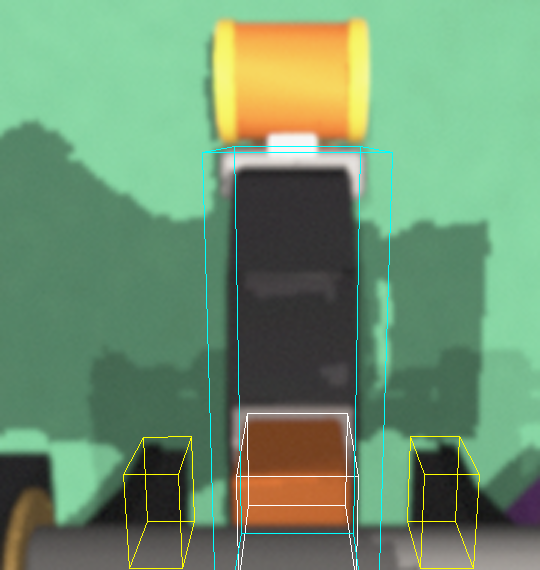

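View pics/p2_s.png

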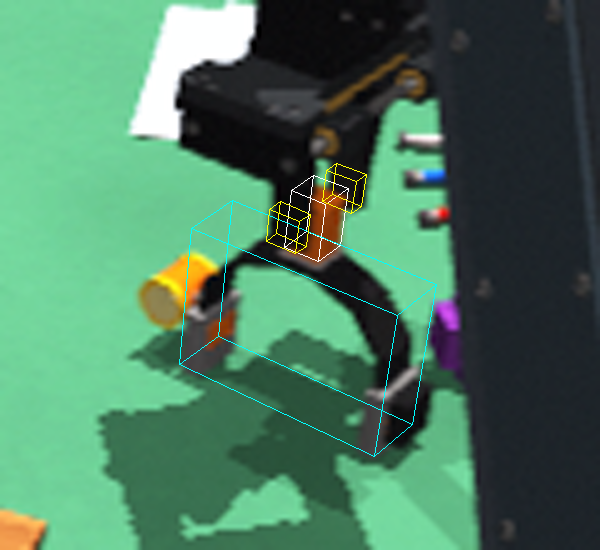

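Call:
play_rows(travel=[[0, -0.1, 0.4], [0, 0, 0.3], [0, 0, 0], [0, 0, 0], [0, 0, 0], [0, 0, 0], [0, 0, 0], [0, 0, 0]], rotation=[[0, 0, 0], [0, 0, 0], [0, 0, 0], [0, 0, 0], [0, 0, 0], [0, 0, 0], [0, 0, 0], [0, 0, 0]], jaw=[4.5, 4.5, 4.5, 3.5, 2.8, 2.4, 1.5, 1.5])

```text
t: 22.9
position: [0.4832, -0.2742, 0.1056]
tcp_rot: [0.0, 0.999, -0.05, 0.0]
force: [0.5, -0.7, -0.4]
gripper_width: 0.0216
```

Call:
play_rows(travel=[[0, 0, 0], [0, 0, 0], [0, 0, 0]], rotation=[[0, 0, 0], [0, 0, 0], [0, 0, 0]], jaw=[1.5, 1.5, 1.5])

```text
t: 23.2
position: [0.4832, -0.2743, 0.1056]
tcp_rot: [0.0, 0.999, -0.05, 0.0]
force: [-0.4, -0.2, -0.8]
gripper_width: 0.0215
```

```bash
python3 ov2.py 3 .483 -.2745 -5.8; python3 -c "
from h import *
delta(-5.8,[.483,-.275,.105])"
```

```text
[ 0.4832 -0.2743  0.1056] [ 0.29 -0.43  0.11] 0.0217 23.3
[299  86  40  10 335] [319.8  89.8]
[300 110  39  16 420] [317.9 118.2]
[ 298  224   43   31 1208] [319.2 239.8]
t 23.3 pos [ 0.4832 -0.2743  0.1056] sb (np.float64(-0.3505), np.float64(-0.1171)) yaw -5.7 tilt [ 0. -0. -1.] F [ 0.29 -0.43  0.11] w 0.0217
rotvec deg tool [ 0.01 -0.01  0.1 ]
travel cm, present tool [-0.02  0.08  0.06]  after turn [-0.02  0.08  0.06]
```

View pics/p3_s.png

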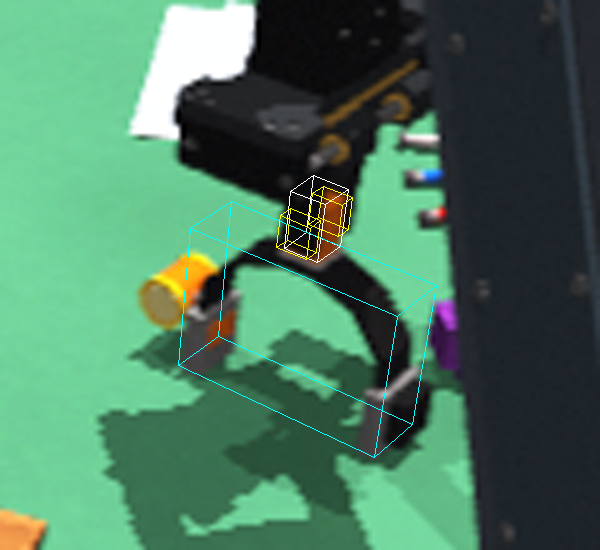

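Call:
play_rows(travel=[[0, 0, -0.5], [0, 0, -1.5], [0, 0, -3], [0, 0, -3], [0, 0, -3], [0, 0, -3], [0, 0, -3], [0, 0, -1.5]], rotation=[[0, 0, 0], [0, 0, 0], [0, 0, 0], [0, 0, 0], [0, 0, 0], [0, 0, 0], [0, 0, 0], [0, 0, 0]], jaw=[1.5, 1.5, 1.5, 1.5, 1.5, 1.5, 1.5, 1.5])

```text
t: 24.1
position: [0.4838, -0.2746, 0.2934]
tcp_rot: [0.001, 0.999, -0.05, 0.002]
force: [0.0, -0.3, -1.7]
gripper_width: 0.0216
```

```bash
python3 -c "
from h import *
delta(YAW,onbar(-.025,.285))
c=r.camera('side');save(c,'s30.png');w=r.camera('wrist');save(w,'w30.png')"
```

```text
t 24.1 pos [ 0.4838 -0.2746  0.2934] sb (np.float64(-0.351), np.float64(-0.1165)) yaw -5.69 tilt [ 0.003 -0.003 -1.   ] F [ 0.02 -0.28 -1.7 ] w 0.0216
rotvec deg tool [  0.16  -0.17 -17.09]
travel cm, present tool [  1.56 -34.59   0.77]  after turn [ 11.65 -32.6    0.84]
```

View pics/s30.png

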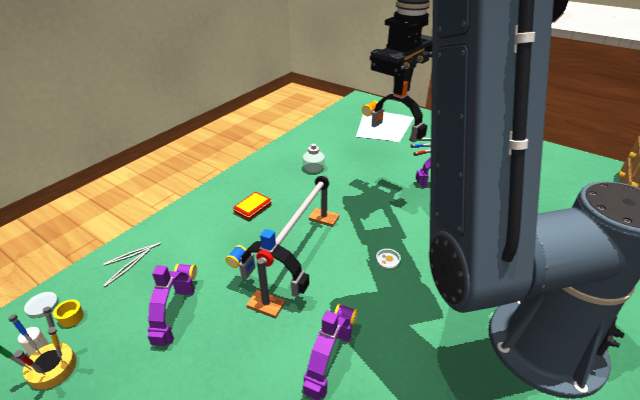

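View pics/w30.png

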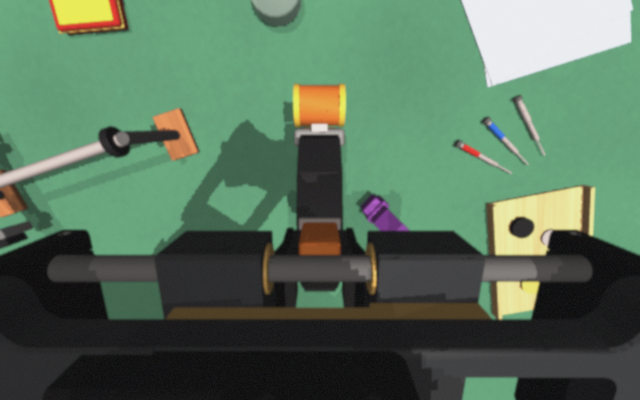

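Call:
play_rows(travel=[[0, 0, 0], [0, 0, 0], [0, 0, 0], [0, 0, 0], [0.8, -2, 0], [1.2, -3.3, 0], [1.2, -3.3, 0], [1.2, -3.3, 0]], rotation=[[0, 0, -4.3], [0, 0, -4.3], [0, 0, -4.3], [0, 0, -4.2], [0, 0, 0], [0, 0, 0], [0, 0, 0], [0, 0, 0]], jaw=[1.5, 1.5, 1.5, 1.5, 1.5, 1.5, 1.5, 1.5])

```text
t: 25.0
position: [0.5017, -0.1472, 0.2887]
tcp_rot: [-0.001, 0.995, 0.099, -0.002]
force: [0.8, -0.8, -1.5]
gripper_width: 0.0219
```

Call:
play_rows(travel=[[1.2, -3.3, 0], [1.2, -3.3, 0], [1.2, -3.3, 0], [1.2, -3.3, 0], [1.2, -3.3, 0], [0.8, -2, 0], [0, 0, 0], [0, 0, 0]], rotation=[[0, 0, 0], [0, 0, 0], [0, 0, 0], [0, 0, 0], [0, 0, 0], [0, 0, 0], [0, 0, 0], [0, 0, 0]], jaw=[1.5, 1.5, 1.5, 1.5, 1.5, 1.5, 1.5, 1.5])

```text
t: 25.8
position: [0.5319, 0.0461, 0.2892]
tcp_rot: [0.0, 0.995, 0.1, -0.001]
force: [-0.4, 0.8, -1.5]
gripper_width: 0.0219
```

```bash
python3 -c "
from h import *
delta(YAW,onbar(-.02,.285))
c=r.camera('side');save(c,'s31.png');w=r.camera('wrist');save(w,'w31.png')
x=cv2.resize(c['img'][60:320,180:440],None,fx=2.3,fy=2.3,interpolation=cv2.INTER_CUBIC);cv2.imwrite('pics/s31c.png',x[:,:,::-1])"
```

```text
t 25.8 pos [0.5319 0.0461 0.2892] sb (np.float64(-0.0462), np.float64(-0.006)) yaw 11.48 tilt [-0.003 -0.    -1.   ] F [-0.39  0.79 -1.54] w 0.0219
rotvec deg tool [-0.01  0.17  0.08]
travel cm, present tool [ 0.61 -2.61  0.42]  after turn [ 0.6  -2.62  0.42]
```

View pics/s31c.png

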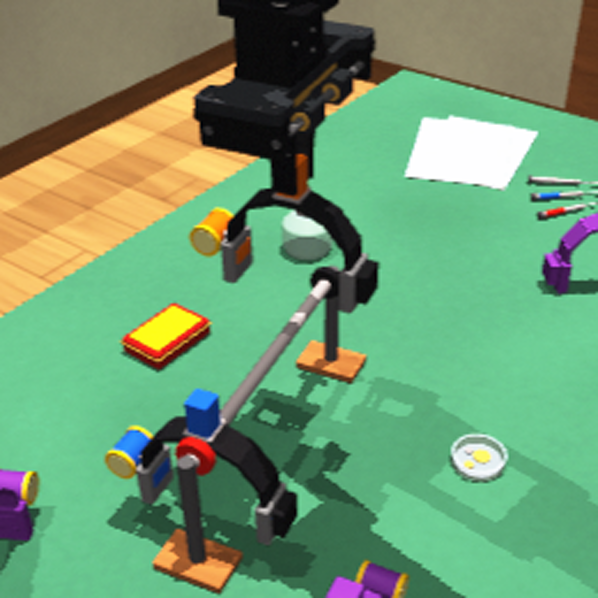

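View pics/w31.png

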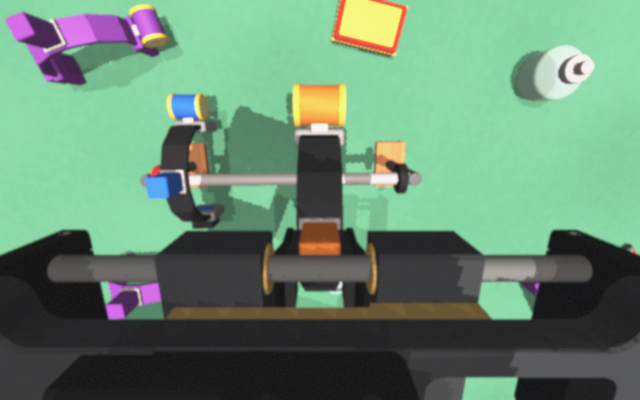

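Call:
play_rows(travel=[[0.3, -1.3, 0], [0.3, -1.3, 0], [0, 0, 0], [0, 0, 2], [0, 0, 3], [0, 0, 2], [0, 0, 0], [0, 0, 0]], rotation=[[0, 0, 0], [0, 0, 0], [0, 0, 0], [0, 0, 0], [0, 0, 0], [0, 0, 0], [0, 0, 0], [0, 0, 0]], jaw=[1.5, 1.5, 1.5, 1.5, 1.5, 1.5, 1.5, 1.5])

```text
t: 26.7
position: [0.5339, 0.0726, 0.2208]
tcp_rot: [0.0, 0.995, 0.099, 0.0]
force: [0.1, -0.3, -1.7]
gripper_width: 0.022
```

```bash
cat > l2.py <<'E'
from h import *
import sys
n=sys.argv[1]
delta(YAW,onbar(-.02,.1436))
c=r.camera('side');w=r.camera('wrist');save(w,'w%s.png'%n);d=r.camera('scene')
x=cv2.resize(c['img'][90:320,200:400],None,fx=2.5,fy=2.5,interpolation=cv2.INTER_CUBIC);y=cv2.resize(d['img'][140:260,280:420],None,fx=2.15,fy=2.15*2.227,interpolation=cv2.INTER_CUBIC)
y=cv2.resize(d['img'][140:260,280:420],None,fx=2.14,fy=2.14,interpolation=cv2.INTER_CUBIC)
z=np.zeros((575,800,3),np.uint8);z[:,:500]=x;z[:y.shape[0],500:500+y.shape[1]]=y[:,:300];cv2.imwrite('pics/q%s.png'%n,z[:,:,::-1])
E
python3 l2.py 32
```

```text
t 26.7 pos [0.5339 0.0726 0.2208] sb (np.float64(-0.0205), np.float64(0.0012)) yaw 11.41 tilt [ 0. -0. -1.] F [ 0.15 -0.32 -1.73] w 0.022
rotvec deg tool [ 0.01 -0.    0.01]
travel cm, present tool [-0.12 -0.06  7.72]  after turn [-0.12 -0.05  7.72]
```

View pics/q32.png

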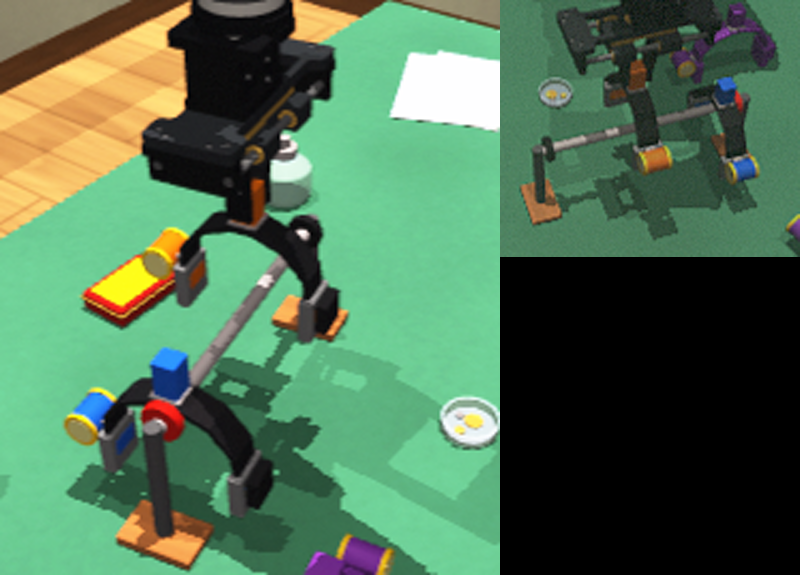

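View pics/w32.png

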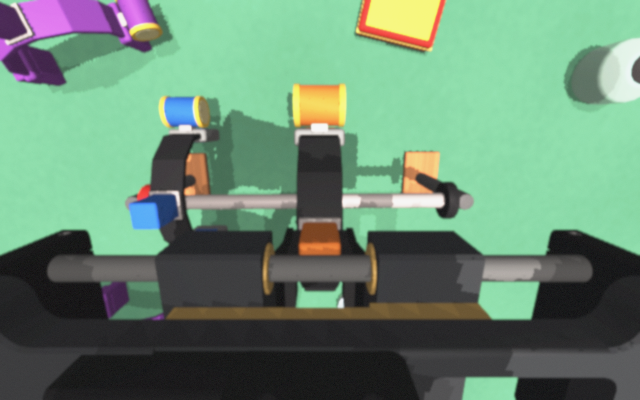

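Call:
play_rows(travel=[[-0.1, 0, 1.5], [0, 0, 2], [0, 0, 2], [0, 0, 1.0], [0, 0, 0.4], [0, 0, 0]], rotation=[[0, 0, 0], [0, 0, 0], [0, 0, 0], [0, 0, 0], [0, 0, 0], [0, 0, 0]], jaw=[1.5, 1.5, 1.5, 1.5, 1.5, 1.5])

```text
t: 27.45
position: [0.5331, 0.0724, 0.1519]
tcp_rot: [0.0, 0.995, 0.099, 0.0]
force: [0.1, 0.8, -2.4]
gripper_width: 0.0218
```

Call:
play_rows(travel=[[0, 0, 0.2], [0, 0, 0.1], [0, 0, 0]], rotation=[[0, 0, 0], [0, 0, 0], [0, 0, 0]], jaw=[1.5, 1.5, 1.5])

```text
t: 27.75
position: [0.5329, 0.0724, 0.149]
tcp_rot: [0.0, 0.995, 0.099, 0.0]
force: [-0.6, -0.1, -1.7]
gripper_width: 0.0218
```

Call:
play_rows(travel=[[0, 0, 0.1], [0, 0, 0.1], [0, 0, 0]], rotation=[[0, 0, 0], [0, 0, 0], [0, 0, 0]], jaw=[1.5, 1.5, 1.5])

```text
t: 28.05
position: [0.5326, 0.0724, 0.1465]
tcp_rot: [-0.0, 0.995, 0.099, -0.0]
force: [-0.0, 0.5, -3.2]
gripper_width: 0.0217
```

Call:
play_rows(travel=[[0, 0, 0]], rotation=[[0, 0, 0]], jaw=[1.5])

```text
t: 28.15
position: [0.5326, 0.0724, 0.1465]
tcp_rot: [-0.0, 0.995, 0.099, -0.0]
force: [-0.1, -0.2, -2.0]
gripper_width: 0.0218
```

```bash
python3 l2.py 33
```

```text
t 28.15 pos [0.5326 0.0724 0.1465] sb (np.float64(-0.0205), np.float64(-0.0001)) yaw 11.4 tilt [-0.  0. -1.] F [-0.12 -0.17 -1.98] w 0.0218
rotvec deg tool [-0.  0. -0.]
travel cm, present tool [ 0.01 -0.05  0.29]  after turn [ 0.01 -0.05  0.29]
```

View pics/q33.png

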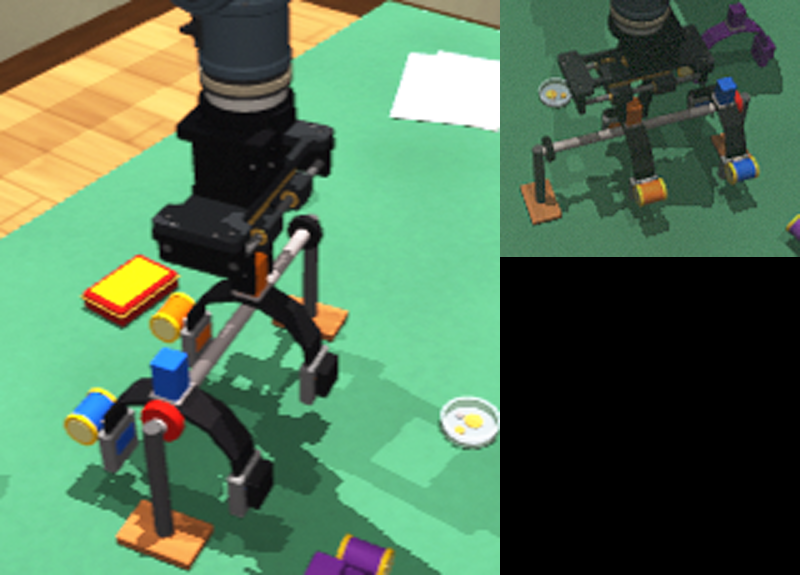

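View pics/w33.png

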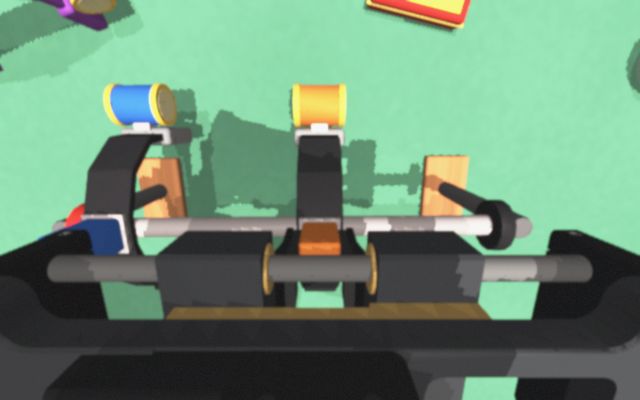

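Fine; lower in 1 mm steps until the weight leaves the tool.

Call:
play_rows(travel=[[0, 0, 0.1], [0, 0, 0.1], [0, 0, 0]], rotation=[[0, 0, 0], [0, 0, 0], [0, 0, 0]], jaw=[1.5, 1.5, 1.5])

```text
t: 28.6
position: [0.5325, 0.0724, 0.1444]
tcp_rot: [-0.0, 0.995, 0.099, -0.0]
force: [-0.4, 0.3, -2.7]
gripper_width: 0.0214
```

Call:
play_rows(travel=[[0, 0, 0.1], [0, 0, 0]], rotation=[[0, 0, 0], [0, 0, 0]], jaw=[1.5, 1.5])

```text
t: 28.8
position: [0.5327, 0.0724, 0.1436]
tcp_rot: [0.0, 0.995, 0.099, 0.0]
force: [0.5, -0.3, -2.4]
gripper_width: 0.0217
```

Call:
play_rows(travel=[[0, 0, 0.1], [0, 0, 0]], rotation=[[0, 0, 0], [0, 0, 0]], jaw=[1.5, 1.5])

```text
t: 29.0
position: [0.5328, 0.0724, 0.1435]
tcp_rot: [0.0, 0.995, 0.099, 0.0]
force: [-1.5, -0.2, 4.9]
gripper_width: 0.0221
```

Call:
play_rows(travel=[[0, 0, 0.1], [0, 0, 0]], rotation=[[0, 0, 0], [0, 0, 0]], jaw=[1.5, 1.5])

```text
t: 29.2
position: [0.5328, 0.0724, 0.1434]
tcp_rot: [0.0, 0.995, 0.099, 0.0]
force: [-4.0, 0.4, 10.6]
gripper_width: 0.0221
```

Call:
play_rows(travel=[[0, 0, -0.1], [0, 0, -0.05], [0, 0, 0]], rotation=[[0, 0, 0], [0, 0, 0], [0, 0, 0]], jaw=[1.5, 1.5, 1.5])

```text
t: 29.5
position: [0.5328, 0.0724, 0.1435]
tcp_rot: [0.0, 0.995, 0.099, 0.0]
force: [-1.3, 0.5, 6.2]
gripper_width: 0.0212
```

Call:
play_rows(travel=[[0, 0, 0], [0, 0, 0], [0, 0, 0], [0, 0, 0], [0, 0, 0], [0, 0, 0]], rotation=[[0, 0, 0], [0, 0, 0], [0, 0, 0], [0, 0, 0], [0, 0, 0], [0, 0, 0]], jaw=[2.2, 2.4, 2.8, 3.5, 4.5, 4.5])

```text
t: 30.1
position: [0.5326, 0.0724, 0.1429]
tcp_rot: [-0.0, 0.995, 0.099, -0.0]
force: [-0.1, 0.4, -0.6]
gripper_width: 0.0415
```

```bash
python3 l2.py 34
```

```text
t 30.1 pos [0.5326 0.0724 0.1429] sb (np.float64(-0.0205), np.float64(-0.0001)) yaw 11.4 tilt [-0.  0. -1.] F [-0.07  0.43 -0.56] w 0.0415
rotvec deg tool [-0.    0.01 -0.  ]
travel cm, present tool [ 0.01 -0.05 -0.07]  after turn [ 0.01 -0.05 -0.07]
```

View pics/q34.png

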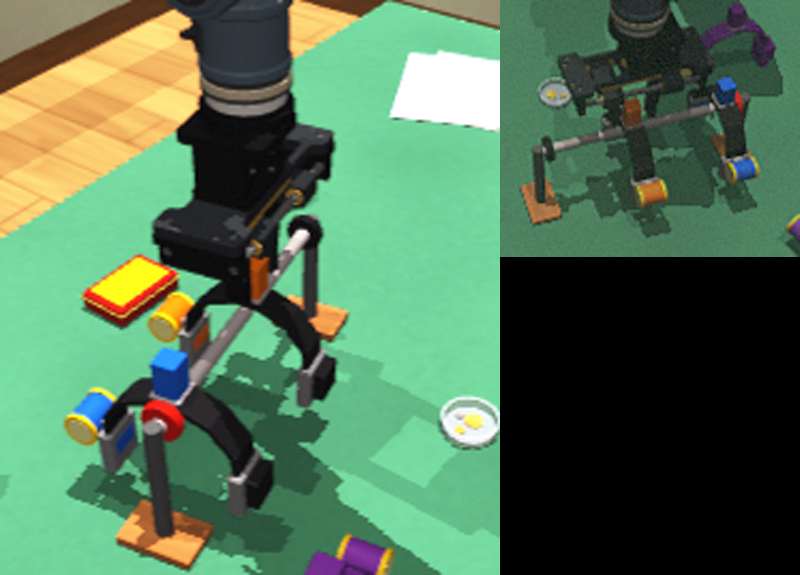

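View pics/w34.png

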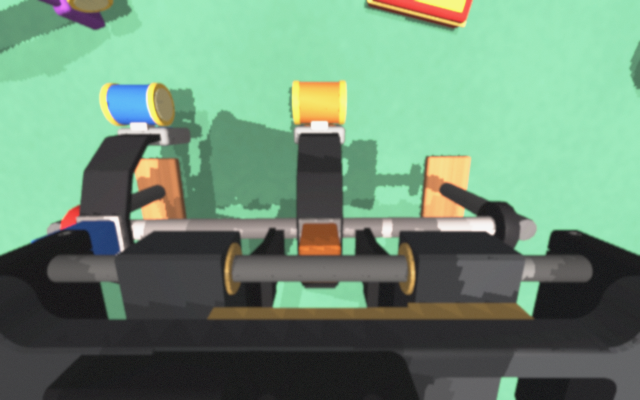

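Released and hanging. Retreat upward, then check.

Call:
play_rows(travel=[[0, 0, -1], [0, 0, -2], [0, 0, -3], [0, 0, -3], [0, 0, -4], [0, 0, -4], [-2, 0, 0], [0, 0, 0]], rotation=[[0, 0, 0], [0, 0, 0], [0, 0, 0], [0, 0, 0], [0, 0, 0], [0, 0, 0], [0, 0, 0], [0, 0, 0]], jaw=[4.5, 4.5, 4.5, 4.5, 4.5, 4.5, 4.5, 4.5])

```text
t: 31.05
position: [0.5117, 0.0685, 0.3151]
tcp_rot: [0.0, 0.995, 0.099, 0.001]
force: [-0.3, 1.5, 0.3]
gripper_width: 0.045
```

Call:
play_rows(travel=[[0, 0, 0], [0, 0, 0], [0, 0, 0], [0, 0, 0], [0, 0, 0]], rotation=[[0, 0, 0], [0, 0, 0], [0, 0, 0], [0, 0, 0], [0, 0, 0]], jaw=[4.5, 4.5, 4.5, 4.5, 4.5])

```text
t: 31.55
position: [0.5132, 0.0685, 0.3125]
tcp_rot: [-0.0, 0.995, 0.099, -0.001]
force: [0.3, 0.1, -0.2]
gripper_width: 0.0449
```

```bash
python3 l2.py 35; python3 - <<'E'
from h import *
c=r.camera('side');w=r.camera('wrist')
for nm,lo,hi in (('blue',(100,120,40),(125,255,255)),('orange',(5,150,80),(18,255,255))):
  m=cv2.inRange(cv2.cvtColor(w['img'],cv2.COLOR_RGB2HSV),lo,hi);nn,_,st,ce=cv2.connectedComponentsWithStats(m[:230])
  for i in range(1,nn):
    if st[i,4]>100: print(nm,st[i],ce[i].round(1))
for s,z in ((.12,.174),(.12,.138),(-.02,.174),(.14,.125)): print(s,z,proj(w,onbar(s,z)).round(1))
E
```

```text
t 31.55 pos [0.5132 0.0685 0.3125] sb (np.float64(-0.0205), np.float64(-0.02)) yaw 11.4 tilt [-0.001  0.    -1.   ] F [ 0.29  0.07 -0.18] w 0.0449
rotvec deg tool [-0.02  0.06  0.  ]
travel cm, present tool [ 2.02 -0.04 16.88]  after turn [ 2.   -0.05 16.89]
blue [200  86  24  23 439] [210.9  96.3]
blue [181 159  30  23 588] [195.5 169.2]
orange [351   0  59  48 181] [374.   35.1]
orange [356   0  62  42 174] [388.5  23.5]
orange [308 100  23   8 133] [318.7 103.5]
orange [309 160  21  24 450] [319.3 171.9]
0.12 0.174 [189.2 171.9]
0.12 0.138 [202.3 167. ]
-0.02 0.174 [319.1 171.8]
0.14 0.125 [190.3 165.4]
```

View pics/q35.png

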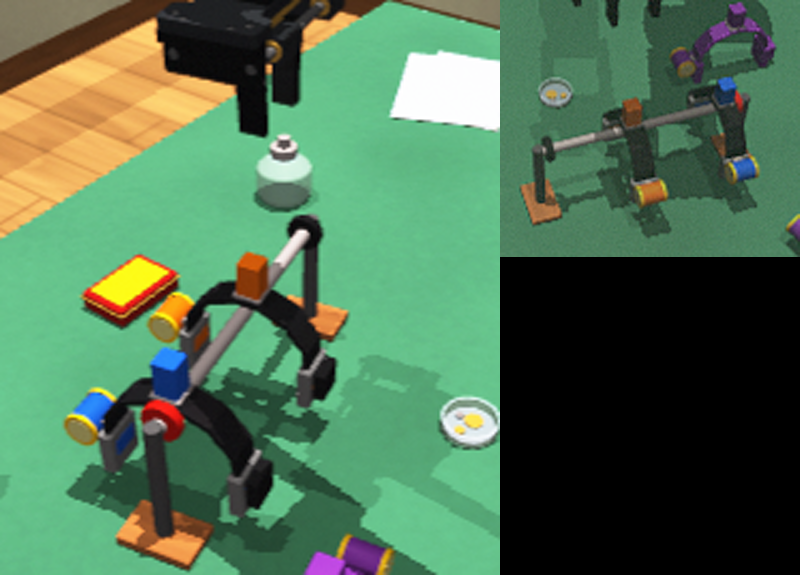

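View pics/w35.png

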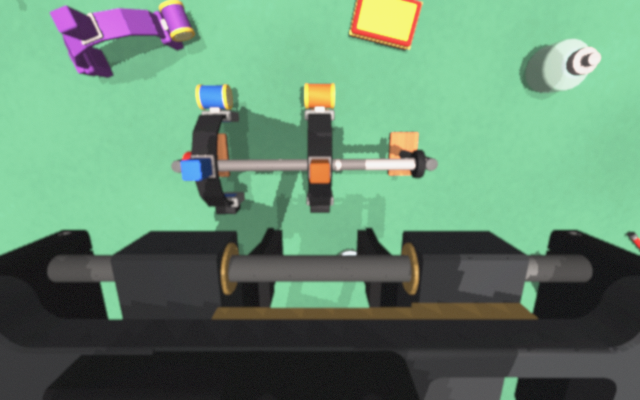

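```bash
python3 - <<'E'
from h import *
w=r.camera('wrist');s=r.camera('side')
a=cv2.resize(w['img'][80:215,165:345],None,fx=4,fy=4,interpolation=cv2.INTER_CUBIC)
b=cv2.resize(s['img'][215:300,215:315],None,fx=6,fy=6,interpolation=cv2.INTER_CUBIC)
cv2.imwrite('pics/fa.png',a[:,:,::-1]);cv2.imwrite('pics/fb.png',b[:,:,::-1])
E
```

```text
(no output)
```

View pics/fa.png

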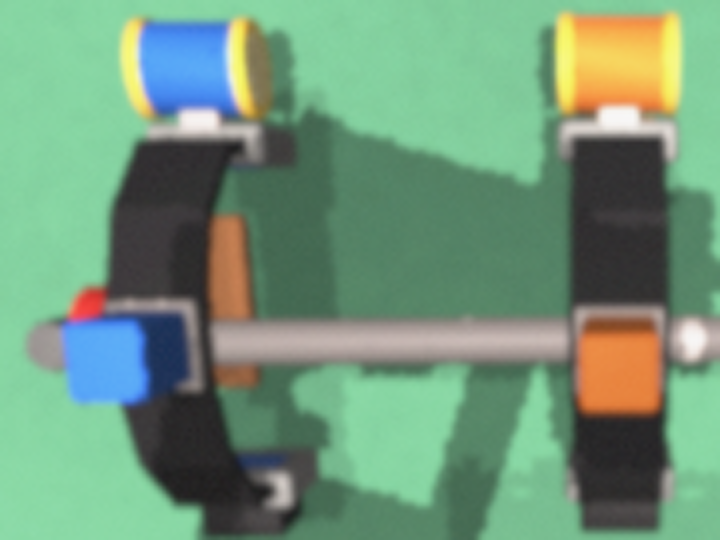

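View pics/fb.png

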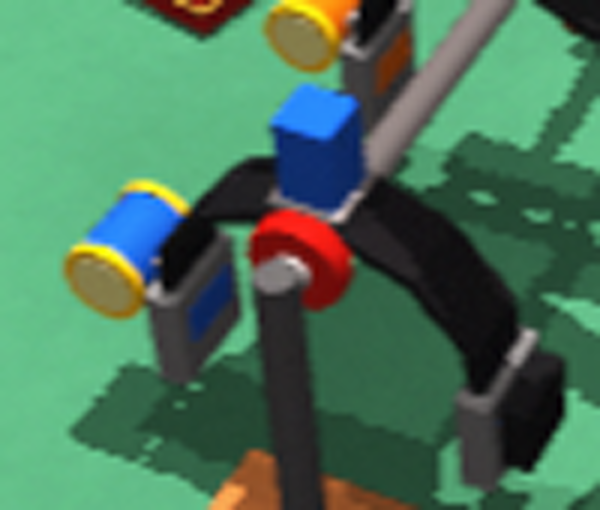

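```bash
python3 -c "
from h import *
print(r.job_done())"
```

```text
the job is handed in; nothing more can be done
None
```

The job is handed in. The blue loupe is right up against the red stop, and the orange loupe hangs square across the bar, clear of it. It took about 32 s of the 58 s allowed.

- **Blue loupe:** I slid it along the bar with closed fingers until the push force rose to about 5.7 N at the stop. In the last pictures no gap to the stop shows, it hangs upright, and its knob top is within 1–2 mm of where it should be. It never left the bar.
- **Orange loupe:** I gripped it by the knob, lowered it over the bar and let go. It hangs about 20 mm from the bar's middle on the black-stop side, with its knob where I aimed it. The two knobs are about 140 mm apart.
- **Bystanders:** The jar, dish, tin and purple look-alikes look undisturbed in the final views. I checked this by eye and did not measure them.

Things that went wrong or disagreed:

- **Tipping:** My first two pushes touched the blue knob too high and tipped the loupe forward on the bar. It swung back each time I withdrew.
- **Fingertip length:** The fingertips appear to end roughly at the TCP, not 19 mm ahead of it as stated. Both cameras showed this, and the fingers met nothing where the stated length put them inside the bar. I allowed for it from then on.
- **Set-down force:** The orange loupe went down in 1 mm steps. I overshot one step, which pressed about 10.6 N on the bar, then eased off before opening the fingers.

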